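# Check-weigh the glaze jars

### The job

Push the grey and orange logger block fully home into the bay of the scale until it is flush, then weigh the glaze jars that are here one by one, light lids before dark (white, yellow, blue, black, of those present): set each gently upright in the centre of the scale's pan, without pushing the pan to its bottom, and let go for about a second. Stand each weighed jar on the green mat, wholly on it, and when all are there press the red plunger down to its stop to save the list and let it spring back. Do not disturb the brush pot, bowl or spatula; if anything gets knocked, put it right, so that every jar ends up standing on the green mat.

Things in the scene. Friction and masses are not known exactly. Their poses are not given: they have to be found in the camera images.
- scale: White bench scale, fixed, 180 (x) by 300 (y) by 60 mm high; origin at the centre of its underside, z up, front (-x) faces the robot. Its steel pan is on the +y half; the logger bay (front) and red plunger (back) are on the -y half.
- pan_top (a point): Centre of the upper face of the round sprung steel pan (130 mm across, 6 mm thick, blue ring of 68 mm marking the centre). Unloaded it is 90 mm above the bench; it sinks under load and moves with the pan.
- pan (a joint): How far the pan has sunk, m: 0 empty, about 5 to 10 mm under one jar, bottoms out at 25 mm.
- bay (a point): Centre of the mouth of the logger bay, at the scale's top face 60 mm above the bench, framed by an orange line. The bay is 84 mm (scale x) by 48 mm (scale y), chamfered. A stiff brass contact inside holds the logger 10 mm proud until it is pressed down with more than about 6 N; it then stays down and the logger is flush.
- logger: Loose data logger block, grey with an orange top, 80 (its x) by 44 (its y) by 40 mm (z), 0.15 kg; origin at the centre of its underside, so it is flush when the origin is 40 mm below the bay's mouth. Either way round fits.
- plunger (a joint): How far the red plunger is pressed, m: 0 up, 12 mm at its stop; springs back up, about 7 N at the stop.
- plunger_top (a point): Top centre of the red plunger head (36 mm across, 10 mm thick), 96 mm above the bench when up; moves with it.
- delivery_mat: Bare cork mat, fixed, 280 (x) by 200 (y) by 3 mm, where the jars start; left or right of the scale. Origin at the centre of its underside.
- store_mat: Green mat with two white lines, fixed, 280 (x) by 200 (y) by 3 mm, on the other side of the scale. Origin at the centre of its underside.
- store_top (a point): Centre of the upper face of the green mat (3 mm above the bench), axes as the mat's.
- jar_white: Closed glaze jar with a white lid, loose, 0.26 to 0.46 kg, may be absent. Body 64 mm across, 58 mm high; above it the lid, 50 mm across, from 62 to 92 mm height. Origin at the centre of its underside, z up.
- jar_yellow: Closed glaze jar with a yellow lid, loose, 0.26 to 0.46 kg, may be absent. Body 64 mm across, 58 mm high; above it the lid, 50 mm across, from 62 to 92 mm height. Origin at the centre of its underside, z up.
- jar_blue: Closed glaze jar with a blue lid, loose, 0.26 to 0.46 kg, may be absent. Body 64 mm across, 58 mm high; above it the lid, 50 mm across, from 62 to 92 mm height. Origin at the centre of its underside, z up.
- jar_black: Closed glaze jar with a black lid, loose, 0.26 to 0.46 kg, may be absent. Body 64 mm across, 58 mm high; above it the lid, 50 mm across, from 62 to 92 mm height. Origin at the centre of its underside, z up.
- brush_pot: Blue pot of brushes, 80 mm across, 115 mm high with the brushes, bystander; origin under its centre.
- glaze_bowl: Terracotta bowl, 100 mm across, 50 mm high, bystander; origin under its centre.
- trim_spatula: Spatula about 200 mm long lying on the bench behind the scale, bystander; origin under its middle.
There are look-alikes about, which are no part of the job. Of the things that look like the logger, take the one that is nearest to the robot's base at the start. Several things look just like the jar_yellow: the one meant starts farthest from the robot's base.

How it is judged:
By the outcome, as a careful person would: the job done as asked, in the order asked, and still so for the second after the job is handed in, with the robot touching nothing.
Of jar_white, jar_yellow, jar_blue, jar_black only 2 to 3 are there at a start; the rules pass over those that are not, and their reading is None.
At some moment in a run one of jar_white, jar_yellow, jar_blue, jar_black may be knocked a few centimetres aside while the robot is not near it.
It also fails if it takes over 210 s, if anything falls off the work surface, if the arm or the gripper's body presses on something with over 40 N, if the wrist force passes 120 N, or if a joint passes its speed limit or range.

### The arm

A 7-joint arm with a two-finger parallel gripper is mounted at the origin on the work surface. World frame = base frame: x ahead of the robot, y to its left, z up, the work surface at z = 0. Lengths are in m, angles in rad, forces in N, time in s.
With the tool pointing down it reaches from about 0.4 to 0.925 m from the base axis. Payload 4.1 kg.
Tool frame: the origin (TCP) lies midway between the tips of the shut fingers; the grasp point (between the pads) lies 19 mm behind it; x points along the fingers, y is the direction in which the jaws open and shut, and the axes are right-handed (so a half turn about x gives the same grasp; the last joint's range is limited). The gripper opens to 85 mm and grips with 20 to 120 N. Pads are 22 mm wide; open, the fingers measure 114 mm over their backs; the gripper's body (76 mm by 85 mm) begins 54 mm behind the grasp point. The pads swing forward as they close: fully open they stand 13 mm farther back than shut.
Start: joints at [-1.205, 0.398, 0.045, 1.537, -0.019, 1.207, -0.051], TCP at [0.291, 0.581, 0.231] pointing down, gripper open.
Joint ranges: [-2.82, 2.82], [-0.49, 2.23], [-1.37, 1.46], [0, 2.46], [-1.36, 4.5], [0.23, 2], [-2.94, 2.94]. Speed limits (rad/s): [2.57, 2.57, 3.14, 3.14, 3.14, 3.14, 3.14].

### API

Orientations are given as a rotation vector (axis times angle).
In Python, from plant import manip, viewer gives the robot as it stands.
- The arm moves only by the tool move_arm, never from a script. Its argument "motion" is a list of rows, each a list of 3 entries, a list of its own where there are three numbers: the opening, from 0 (shut) to 1 (fully open), then the shift along the tool's x, y, z scaled (see below), then the turn, a rotation vector about the tool's x, y, z scaled (see below). A call has 1 to 10 rows; each row is the pose to reach, as a shift and turn from the pose commanded when the call began, along the tool's axes at that moment; what a row does not reach only later rows make up. The controller multiplies each number of a shift by 400 mm and each number of a turn by 90 degrees. A row lasts 1/10 s, in which the tool goes at most 50 mm and 8.59 degrees, less where a joint would pass 70% of its speed; a pose out of reach is approached as far as the arm can. A call with a number of a shift or a turn outside -1 to 1 is refused whole. A call with a gripper value outside its range is refused whole. The fingers move at their own pace and stop on an object; "force" is the grip in N (left out, the last holds). Time passes only in rows, so rows that repeat a pose let the fingers close. It gives the time, the measured TCP pose, the force and the opening at its end, in the units of the state.
- manip.get_state(): the state, without advancing time (a new reading comes with each control period).
- viewer.grab_frame(name): name is "scene" or "top"; returns a dict with "img" (384x512x3 uint8, red, green, blue), "range_z" (384x512 float32, m along the optical axis (not along the pixel's ray), 0 where there is no reading), "camera_matrix" (3x3 intrinsics, pixels), "rvec" (rotation vector, rad) and "tvec" (3), from world to camera coordinates, as OpenCV has them. Camera axes: x right, y down, z forward; pixel columns grow to the right and rows downward; lengths in m; the calibration is good to about 2 mm. A picture is of the moment at which its call begins.
- manip.sign_off(): hands the job in, once; it reports no verdict.
The state is a dict: "clock": time; "joint_positions": joint angles; "dq": joint speeds; "joint_efforts": joint torques, N m; "eef_pos": TCP position; "tool_rot": TCP orientation; "ft_force": force on the tool from outside, world axes, zero at the start; "moment": the same for the moment, N m; "opening": finger opening in m.
Only numpy, scipy, OpenCV 4.12 (cv2) and the standard library are available. Lean on these libraries where they do the work, as an engineer would, in place of code of your own. Each camera call takes 0.05 s, during which the arm holds its last target.

## Working session

There is one attempt and no reset: what is moved stays moved. The work goes in short steps, Python scripts to look and compute and a tool call to move; the robot and the scene stay as the last step left them, time stands still between calls to the robot, and variables do not carry over. Pictures are saved under pics/ and viewed, and the job is handed in when it is done.

Besides the shell and the picture viewer there is one more tool, called after "Emit:" as a command line: name --argument value ..., lists and objects as JSON in quotes. move_arm: Moves the arm, as the interface text tells. Shifts and turns lie within -1 to 1; 1 stands for 400 mm of shift or 90 degrees of turn. Its arguments: {"type":"object","properties":{"motion":{"type":"array","items":{"type":"array"}},"force":{"type":"number"}},"required":["motion"]}

```bash
ls; mkdir -p pics
cat > h.py <<'E'
import numpy as np, cv2
from plant import manip, viewer
def grab(n,save=None):
    f=viewer.grab_frame(n)
    if save: cv2.imwrite('pics/'+save,f['img'][:,:,::-1])
    return f
def cam(f):
    R=cv2.Rodrigues(np.array(f['rvec'],float))[0];t=np.array(f['tvec'],float).ravel();return np.array(f['camera_matrix']),R,t
def ray(f,u,v,z):
    K,R,t=cam(f);c=-R.T@t;d=R.T@np.linalg.inv(K)@np.array([u,v,1.]);return c+d*(z-c[2])/d[2]
def cloud(f):
    K,R,t=cam(f);d=f['range_z'];v,u=np.mgrid[:d.shape[0],:d.shape[1]]
    p=np.stack([(u-K[0,2])/K[0,0]*d,(v-K[1,2])/K[1,1]*d,d],-1);return (p-t)@R
def proj(f,P):
    K,R,t=cam(f);q=K@(R@np.array(P,float)+t);return q[:2]/q[2]
def st():
    s=manip.get_state();return s
E
python3 - <<'E'
from h import *
s=st()
for k in s: print(k,np.round(s[k],4))
for n in('scene','top'):
    f=grab(n,n+'0.png');K,R,t=cam(f);print(n,K,-R.T@t,(f['range_z']>0).mean())
E
```

```text
pics
clock 0.0
joint_positions [-1.205   0.3992  0.045   1.5379 -0.0187  1.2069 -0.0507]
dq [ 0.0005  0.0013 -0.0016  0.0003  0.0016  0.0018  0.0016]
joint_efforts [-3.00000e-04 -4.75129e+01  1.36480e+00 -2.54214e+01  1.16000e-02
  9.60000e-03  0.00000e+00]
eef_pos [0.2911 0.5805 0.2303]
tool_rot [ 0.3629  1.5402 -0.3659]
ft_force [-0.7909  0.162  -0.2275]
moment [-0.048  -0.0558  0.0312]
opening 0.0856
scene [[357.56549777   0.         251.60581025]
 [  0.         357.56549777 184.2417016 ]
 [  0.           0.           1.        ]] [1.31109594 0.28417702 0.80249751] 0.9959157307942709
top [[441.35924459   0.         257.94174243]
 [  0.         441.35924459 182.53678617]
 [  0.           0.           1.        ]] [0.35365652 0.07350056 1.7046161 ] 0.995941162109375
```

View pics/scene0.png

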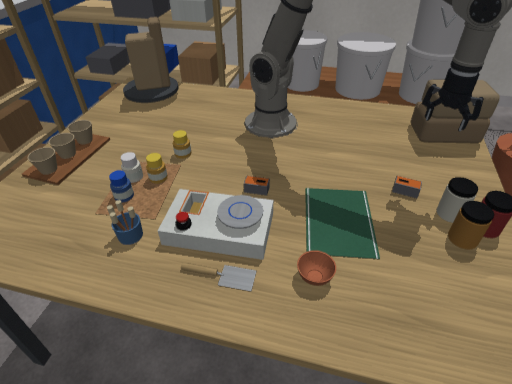

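View pics/top0.png

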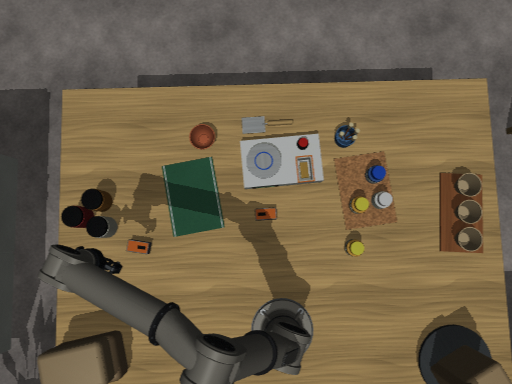

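The top view shows two logger look-alikes at (265,213) and (140,246). There are two yellow jars at (361,204) and (357,248), a white one at (383,199) and a blue one at (377,173). The scale is centred near (282,160), with the green mat at (193,196). I'll measure them all and enlarge the crops.

```bash
cat > seg.py <<'E'
from h import *
def blobs(f,P,zr,hs,minpts=25):
    """components in image with hsv range & height range"""
    hsv=cv2.cvtColor(f['img'],cv2.COLOR_RGB2HSV)
    m=cv2.inRange(hsv,np.array(hs[0]),np.array(hs[1]))>0
    m&=(P[...,2]>zr[0])&(P[...,2]<zr[1])&(f['range_z']>0)
    n,l,s,c=cv2.connectedComponentsWithStats(m.astype(np.uint8))
    return [(l==i) for i in range(1,n) if s[i,4]>=minpts]
C={'yellow':((20,120,90),(34,255,255)),'blue':((105,120,40),(130,255,255)),'white':((0,0,130),(180,60,255)),'orange':((5,150,120),(16,255,255)),'red':((0,170,90),(4,255,255)),'black':((0,0,0),(180,255,45))}
E
python3 - <<'E'
from seg import *
for n in('top','scene'):
    f=grab(n);P=cloud(f);print(n)
    for c,zr in(('yellow',(.06,.12)),('blue',(.06,.12)),('white',(.05,.12)),('orange',(.02,.08)),('red',(.06,.12)),('black',(.06,.12))):
        for m in blobs(f,P,zr,C[c]):
            v,u=np.nonzero(m);p=P[m];h=np.median(p[:,2]);(cx,cy),(w,hh),a=cv2.minAreaRect(np.stack([u,v],1).astype(np.float32))
            if np.abs(p[:,1].mean())<.6: print(c,len(p),'px',np.round([u.mean(),v.mean()],1),'mean',np.round(p.mean(0),4),'zmed/max',h.round(4),p[:,2].max().round(4))
f=grab('top')
a=cv2.resize(f['img'][190:260,120:280,::-1],None,fx=4.5,fy=4.5,interpolation=cv2.INTER_CUBIC)
b=cv2.resize(f['img'][150:260,230:400,::-1],(720,466),interpolation=cv2.INTER_CUBIC)
cv2.imwrite('pics/c1.png',a);cv2.imwrite('pics/c2.png',b)
E
```

```text
top
yellow 153 px [361.1 203.6] mean [ 0.4562 -0.3012  0.0931] zmed/max 0.0943 0.1052
yellow 160 px [356.3 247.8] mean [ 0.297  -0.276   0.0896] zmed/max 0.0901 0.1013
blue 196 px [376.7 172.7] mean [ 0.5692 -0.3664  0.087 ] zmed/max 0.0921 0.1051
white 2493 px [279.6 160.8] mean [ 0.6276 -0.0107  0.064 ] zmed/max 0.0601 0.1003
white 44 px [262.8 147.5] mean [0.6751 0.0517 0.0888] zmed/max 0.0893 0.096
white 44 px [261.6 159.7] mean [0.6295 0.0576 0.0885] zmed/max 0.0889 0.0962
white 172 px [383.8 199.4] mean [ 0.4696 -0.3869  0.0866] zmed/max 0.0931 0.1032
orange 69 px [270.8 212.3] mean [0.436  0.0278 0.039 ] zmed/max 0.0388 0.0491
orange 166 px [136.4 246.2] mean [0.3229 0.5346 0.0376] zmed/max 0.0373 0.0462
red 63 px [302.8 142. ] mean [ 0.6908 -0.0971  0.0945] zmed/max 0.0946 0.1017
black 140 px [279.1 319.8] mean [0.0511 0.0111 0.0876] zmed/max 0.0921 0.12
black 366 px [447.3 360.2] mean [-0.1013 -0.5744  0.0913] zmed/max 0.0917 0.1196
scene
yellow 161 px [179.8 137. ] mean [ 0.3083 -0.2725  0.0838] zmed/max 0.0886 0.0955
yellow 220 px [153.8 160.9] mean [ 0.4674 -0.2968  0.085
[... 356 characters left out ...]
x [136.  164.9] mean [ 0.4737 -0.3665  0.061 ] zmed/max 0.0609 0.0644
white 3069 px [220.3 217.5] mean [ 0.6466 -0.0021  0.0678] zmed/max 0.0606 0.0944
white 62 px [190.5 198.1] mean [ 0.5831 -0.1198  0.0588] zmed/max 0.0588 0.0634
white 237 px [239.7 210.1] mean [0.6279 0.0522 0.0906] zmed/max 0.0906 0.0945
orange 66 px [249.9 180.1] mean [0.436  0.0286 0.0404] zmed/max 0.0403 0.044
orange 140 px [408.9 182. ] mean [0.323  0.535  0.0404] zmed/max 0.0404 0.0437
red 81 px [181.9 216.2] mean [ 0.6944 -0.0948  0.0959] zmed/max 0.0961 0.099
black 88 px [271.4 110.4] mean [0.0517 0.0154 0.0907] zmed/max 0.0908 0.0967
black 104 px [183.5 224.7] mean [ 0.7023 -0.0905  0.0708] zmed/max 0.0712 0.0891
```

Run:
```python
from seg import *
f=grab('top');P=cloud(f);z=P[...,2]
# scale top
hsv=cv2.cvtColor(f['img'],cv2.COLOR_RGB2HSV)
def rect(m,name):
    n,l,s,c=cv2.connectedComponentsWithStats(m.astype(np.uint8))
    i=1+np.argmax(s[1:,4]);mm=l==i;q=P[mm]
    r=cv2.minAreaRect((q[:,:2]*1000).astype(np.float32));print(name,len(q),'rect',np.round(r[0],1),np.round(r[1],1),round(r[2],2),'z',np.median(q[:,2]).round(4));return mm
reg=(np.abs(P[...,1])<.45)&(P[...,0]>.3)
rect((z>.045)&(z<.12)&(P[...,0]>.45)&(P[...,1]<.2)&(P[...,1]>-.12),'scale all')
rect((z>.055)&(z<.065)&reg&(P[...,1]>-.12),'scale top')
rect((z>.08)&(z<.1)&reg&(P[...,1]>0)&(P[...,1]<.2),'pan')
g=cv2.inRange(hsv,(60,60,20),(95,255,255))>0
rect(g&(z<.012)&reg,'green')
w=cv2.inRange(hsv,(8,60,60),(20,200,190))>0
rect((z>.0015)&(z<.01)&(P[...,1]<-.12)&reg,'cork')
rect((z>.03)&(z<.05)&(P[...,0]<.55)&(P[...,0]>.3)&(P[...,1]<.2)&(P[...,1]>0),'logger')
```

```text
scale all 2953 rect [629.3   5.4] [182.4 258.7] 3.86 z 0.0618
scale top 1494 rect [629.8   5.6] [181.1 258.7] 3.79 z 0.0594
pan 891 rect [626.5  58. ] [115.2 124.9] 88.84 z 0.089
green 3245 rect [509.4 328.7] [278.2 178.4] 9.15 z 0.0014
cork 1319 rect [ 581.1 -322.7] [250.7 278.9] 20.26 z 0.0042
logger 241 rect [432.3  50.7] [44.1 79.2] 2.16 z 0.0397
```

View crops.

View pics/c2.png

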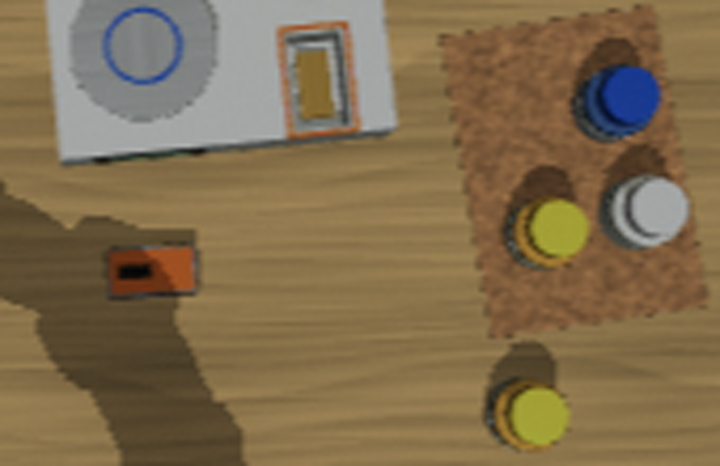

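View pics/c1.png

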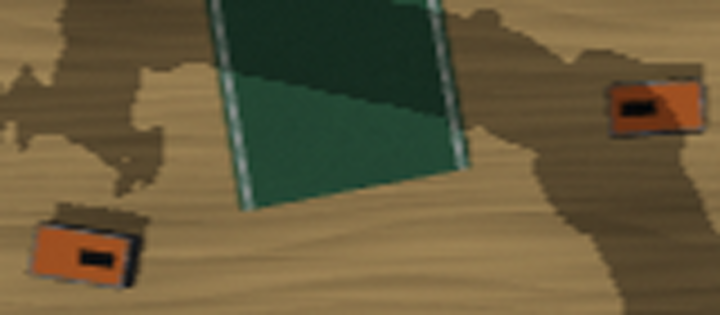

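The logger meant is the one at (265,213): it is 0.44 m from the base, against 0.62 m for the other. The jar_yellow meant is the one on the cork at (361,204): 0.55 m against 0.41 m. The crops confirm both. Next I'll measure the bay, pan ring, plunger and logger in both views.

```bash
cat > m.py <<'E'
from seg import *
def big(m):
    n,l,s,c=cv2.connectedComponentsWithStats(m.astype(np.uint8));return l==1+np.argmax(s[1:,4])
def cast(f,m,z):
    v,u=np.nonzero(m);return np.array([ray(f,a,b,z)[:2] for a,b in zip(u,v)])
def rectof(q): 
    r=cv2.minAreaRect((q*1000).astype(np.float32));return [np.round(x,1) for x in r]
def tri(f1,p1,f2,p2):
    def pm(f):
        K,R,t=cam(f);return K@np.c_[R,t]
    X=cv2.triangulatePoints(pm(f1),pm(f2),np.array(p1,float).reshape(2,1),np.array(p2,float).reshape(2,1)).ravel();return X[:3]/X[3]
E
python3 - <<'E'
from m import *
F={n:grab(n) for n in('top','scene')}
cen={}
for n,f in F.items():
    P=cloud(f);hsv=cv2.cvtColor(f['img'],cv2.COLOR_RGB2HSV);x,y,z=P[...,0],P[...,1],P[...,2]
    nearsc=(x>.5)&(x<.75)&(y>-.2)&(y<.2)
    o=big((cv2.inRange(hsv,(4,90,90),(16,255,255))>0)&nearsc&(z>.045)&(z<.075)&(y<0))
    cv2.imwrite('pics/o_%s.png'%n,o*255)
    # fill the frame
    cs,_=cv2.findContours(o.astype(np.uint8),cv2.RETR_EXTERNAL,cv2.CHAIN_APPROX_NONE)
    q=np.array([ray(f,*p[0],.06)[:2] for c in cs for p in c]);print(n,'bay',o.sum(),rectof(q),len(q))
    r=cv2.minAreaRect(np.vstack(cs).astype(np.float32));cen[n,'bay']=r[0]
    b=big((cv2.inRange(hsv,(105,100,60),(130,255,255))>0)&nearsc&(z>.07)&(y>0))
    cs,_=cv2.findContours(b.astype(np.uint8),cv2.RETR_EXTERNAL,cv2.CHAIN_APPROX_NONE)
    e=cv2.fitEllipse(np.vstack(cs));cen[n,'ring']=e[0];print('ring',ray(f,*e[0],.09).round(4),e)
    rd=big((cv2.inRange(hsv,(0,150,80),(5,255,255))>0)&nearsc&(z>.088))
    M=cv2.moments(rd.astype(np.uint8),True);c=(M['m10']/M['m00'],M['m01']/M['m00']);cen[n,'pl']=c;print('plunger',ray(f,*c,.096).round(4))
    lt=big((z>.032)&(z<.05)&(x<.5)&(x>.38)&(y<.12)&(y>0));print('logger',rectof(cast(f,lt,.04)),cast(f,lt,.04).mean(0).round(4))
    M=cv2.moments(lt.astype(np.uint8),True);cen[n,'lg']=(M['m10']/M['m00'],M['m01']/M['m00'])
    s=big(nearsc&(z>.054)&(z<.066));print('scale',rectof(cast(f,s,.06)))
for k in('bay','ring','pl','lg'): print(k,tri(F['top'],cen['top',k],F['scene'],cen['scene',k]).round(4))
E
```

```text
top bay 94 [array([ 596.8, -104.1]), array([101.2,  62.8]), np.float64(3.6)] 134
ring [0.6263 0.0508 0.09  ] ((263.4324951171875, 160.3759002685547), (17.19200325012207, 17.54978370666504), 145.40985107421875)
plunger [ 0.6908 -0.0972  0.096 ]
logger [array([432.4,  50.6]), array([43.9, 79.3]), np.float64(2.0)] [0.4325 0.0506]
scale [array([630.7, -14.9]), array([180.7, 299.4]), np.float64(3.9)]
scene bay 52 [array([596.9, -91.9]), array([99.2, 40.7]), np.float64(3.9)] 78
ring [0.6275 0.052  0.09  ] ((239.70675659179688, 210.0747833251953), (16.15349578857422, 23.105403900146484), 87.022705078125)
plunger [ 0.6954 -0.0948  0.096 ]
logger [array([438.5,  50.9]), array([52.8, 80.8]), np.float64(3.6)] [0.4383 0.0513]
scale [array([635.2, -15.2]), array([186.4, 300.7]), np.float64(3.7)]
bay [ 0.5957 -0.0988  0.0487]
ring [0.6265 0.0511 0.0888]
pl [ 0.6916 -0.0975  0.0916]
lg [0.4327 0.0503 0.0351][ WARN:0@1.754] global loadsave.cpp:1063 imwrite_ Unsupported depth image for selected encoder is fallbacked to CV_8U.
```

```bash
cat > g.py <<'E'
from h import *
import sys
from scipy.spatial.transform import Rotation as Ro
def plan(x,y,z,jaw=None,s=None):
    """target TCP, jaw yaw deg (mod 180, nearest). prints scaled shift & turn from the present pose"""
    s=s or st();R=Ro.from_rotvec(s['tool_rot']);M=R.as_matrix()
    cur=np.degrees(np.arctan2(M[1,1],M[0,1]))
    if jaw is None: d=0;jaw=cur
    jaws=[jaw+k*180 for k in(-2,-1,0,1,2)];jaw=min(jaws,key=lambda a:abs(a-cur))
    a=np.radians(jaw);yv=np.array([np.cos(a),np.sin(a),0]);xv=np.array([0,0,-1.]);T=np.stack([xv,yv,np.cross(xv,yv)],1)
    sh=M.T@(np.array([x,y,z])-s['eef_pos'])/.4
    tu=(R.inv()*Ro.from_matrix(T)).as_rotvec()/(np.pi/2)
    return sh.round(4),tu.round(4),cur
if __name__=='__main__':
    s=st();M=Ro.from_rotvec(s['tool_rot']).as_matrix()
    print('t',np.round(s['clock'],2),'pos',np.round(s['eef_pos'],4),'jawyaw',np.degrees(np.arctan2(M[1,1],M[0,1])).round(2),'xax',M[:,0].round(3),'z-ax',M[:,2].round(2),'q',np.round(s['joint_positions'],2),'F',np.round(s['ft_force'],1),'open',np.round(s['opening'],4))
    a=[None if v=='n' else float(v) for v in sys.argv[1:]]
    for i in range(0,len(a),4): print(a[i:i+4],plan(*a[i:i+4])[:2])
E
python3 g.py .4325 .0506 .15 2 .4325 .0506 .15 92
```

```text
t 0.4 pos [0.2913 0.581  0.2312] jawyaw 63.37 xax [-0. -0. -1.] z-ax [ 0.89 -0.45  0.  ] q [-1.21  0.4   0.05  1.54 -0.02  1.21 -0.05] F [ 0.6 -0.1 -0.3] open 0.0855
[0.4325, 0.0506, 0.15, 2.0] (array([ 0.2032, -1.0272,  0.9098]), array([6.819e-01, 0.000e+00, 1.000e-04]))
[0.4325, 0.0506, 0.15, 92.0] (array([ 0.2032, -1.0272,  0.9098]), array([-3.181e-01, -0.000e+00,  1.000e-04]))
```

Emit:
move_arm --motion '[[1,[0.05,-0.95,0.84],[0.68,0,0]],[1,[0.05,-0.95,0.84],[0.68,0,0]],[1,[0.05,-0.95,0.84],[0.68,0,0]],[1,[0.05,-0.95,0.84],[0.68,0,0]],[1,[0.05,-0.95,0.84],[0.68,0,0]],[1,[0.05,-0.95,0.84],[0.68,0,0]],[1,[0.05,-0.95,0.84],[0.68,0,0]],[1,[0.05,-0.95,0.84],[0.68,0,0]],[1,[0.05,-0.95,0.84],[0.68,0,0]],[1,[0.05,-0.95,0.84],[0.68,0,0]]]' --force 40

```text
clock: 1.4
eef_pos: [0.4197, 0.0963, 0.212]
tool_rot: [1.182, 1.227, -1.18]
ft_force: [1.6, -0.1, 1.0]
opening: 0.0856
```

```bash
python3 g.py .4325 .0506 .1 2
python3 - <<'E'
from m import *
for n in('top','scene'): grab(n,n+'1.png')
E
```

```text
t 1.4 pos [0.4197 0.0963 0.212 ] jawyaw 2.19 xax [ 0.001  0.001 -1.   ] z-ax [ 0.04 -1.   -0.  ] q [-0.82  0.01  0.5   2.06 -0.01  1.07 -0.28] F [ 1.6 -0.1  1. ] open 0.0856
[0.4325, 0.0506, 0.1, 2.0] (array([0.2798, 0.0272, 0.1157]), array([ 0.0021, -0.0008, -0.0008]))
```

Emit:
move_arm --motion '[[1,[0.28,0.0272,0.1157],[0.002,0,0]],[1,[0.28,0.0272,0.1157],[0.002,0,0]],[1,[0.28,0.0272,0.1157],[0.002,0,0]],[1,[0.28,0.0272,0.1157],[0.002,0,0]],[1,[0.4,0.0272,0.1157],[0.002,0,0]],[1,[0.475,0.0272,0.1157],[0.002,0,0]],[1,[0.475,0.0272,0.1157],[0.002,0,0]]]'

```text
clock: 2.2
eef_pos: [0.4301, 0.0532, 0.02]
tool_rot: [1.179, 1.229, -1.187]
ft_force: [-0.3, -0.7, 0.2]
opening: 0.0855
```

```bash
python3 g.py .4325 .0506 .022 2
python3 - <<'E'
from m import *
for n in('top','scene'): 
  f=grab(n)
  u,v=proj(f,[.4325,.05,.04]).astype(int)
  cv2.imwrite('pics/%s2.png'%n,cv2.resize(f['img'][v-40:v+40,u-50:u+50,::-1],None,fx=6,fy=6,interpolation=cv2.INTER_CUBIC))
E
```

```text
t 2.2 pos [0.4301 0.0532 0.02  ] jawyaw 2.07 xax [-0.005 -0.001 -1.   ] z-ax [ 0.04 -1.    0.  ] q [-0.63  0.36  0.48  2.23 -0.29  0.61  0.1 ] F [-0.3 -0.7  0.2] open 0.0855
[0.4325, 0.0506, 0.022, 2.0] (array([-0.005 ,  0.0057,  0.0067]), array([0.0007, 0.0005, 0.0034]))
```

View pics/scene2.png

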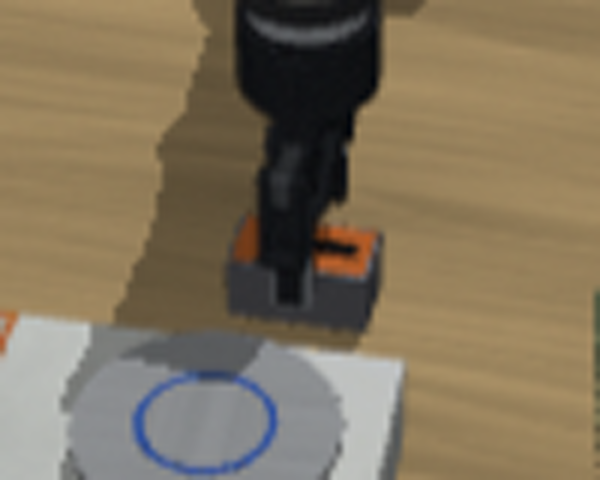

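The enlarged scene view shows the fingers straddling the grey and orange block, with the finger near (295,270). I'll nudge and close.

Emit:
move_arm --motion '[[1,[-0.005,0.006,0.0067],[0.001,0,0]],[1,[-0.005,0.006,0.0067],[0.001,0,0]],[0,[-0.005,0.006,0.0067],[0.001,0,0]],[0,[-0.005,0.006,0.0067],[0.001,0,0]],[0,[-0.005,0.006,0.0067],[0.001,0,0]],[0,[-0.005,0.006,0.0067],[0.001,0,0]],[0,[-0.005,0.006,0.0067],[0.001,0,0]],[0,[-0.005,0.006,0.0067],[0.001,0,0]]]' --force 40

```text
clock: 3.1
eef_pos: [0.4348, 0.0499, 0.0241]
tool_rot: [1.185, 1.225, -1.184]
ft_force: [-1.3, -0.8, 5.7]
opening: 0.0429
```

```bash
python3 g.py .4325 .0506 .022 2 .4325 .0506 .16 2
python3 - <<'E'
from m import *
for n in('top','scene'): 
  f=grab(n)
  u,v=proj(f,[.4325,.05,.04]).astype(int)
  cv2.imwrite('pics/%s3.png'%n,cv2.resize(f['img'][v-40:v+40,u-50:u+50,::-1],None,fx=6,fy=6,interpolation=cv2.INTER_CUBIC))
E
```

```text
t 3.1 pos [0.4348 0.0499 0.0241] jawyaw 1.9 xax [ 0.     0.001 -1.   ] z-ax [ 0.03 -1.   -0.  ] q [-0.63  0.36  0.49  2.23 -0.29  0.62  0.1 ] F [-1.3 -0.8  5.7] open 0.0429
[0.4325, 0.0506, 0.022, 2.0] (array([ 0.0052, -0.0056, -0.0019]), array([-0.0011, -0.0004, -0.0001]))
[0.4325, 0.0506, 0.16, 2.0] (array([-0.3398, -0.0056, -0.0021]), array([-0.0011, -0.0004, -0.0001]))
```

View pics/scene3.png

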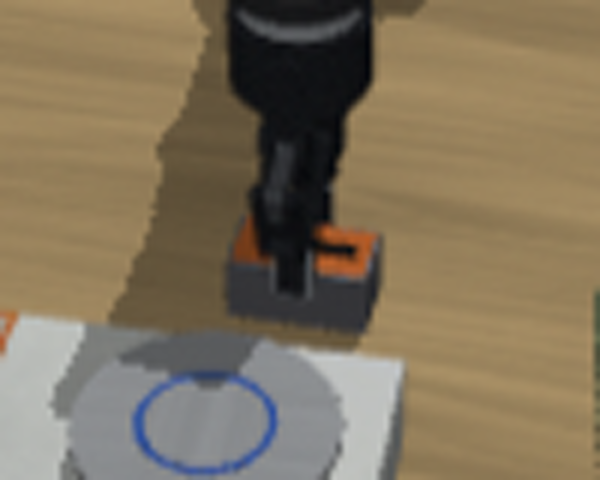

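Emit:
move_arm --motion '[[0,[-0.12,0,0],[0,0,0]],[0,[-0.24,0,0],[0,0,0]],[0,[-0.34,0,0],[0,0,0]],[0,[-0.34,0.2,0.2],[0.1,0,0]],[0,[-0.34,0.4,0.38],[0.2,0,0]],[0,[-0.34,0.4,0.38],[0.6,0,0]],[0,[-0.34,0.4,0.38],[0.9,0,0]],[0,[-0.34,0.4,0.38],[0.9,0,0]],[0,[-0.34,0.4,0.38],[0.9,0,0]],[0,[-0.34,0.4,0.38],[0.9,0,0]]]'

```text
clock: 4.2
eef_pos: [0.5993, -0.0978, 0.1587]
tool_rot: [1.911, 0.536, -1.915]
ft_force: [-0.4, -0.5, -1.2]
opening: 0.0429
```

```bash
python3 g.py .5966 -.1036 .16 93.85
python3 - <<'E'
from m import *
for n in('top','scene'): 
  f=grab(n,n+'4.png')
E
```

```text
t 4.2 pos [ 0.5993 -0.0978  0.1587] jawyaw -58.7 xax [-0.002 -0.001 -1.   ] z-ax [-0.85 -0.52  0.  ] q [-0.52  0.52  0.83  1.74 -0.43  1.08 -0.56] F [-0.4 -0.5 -1.2] open 0.0429
[0.5966, -0.1036, 0.16, 93.85] (array([-0.0032,  0.009 ,  0.0132]), array([ 0.305 ,  0.0012, -0.    ]))
```

View pics/scene4.png

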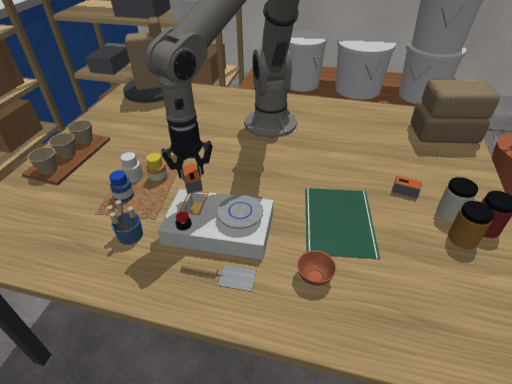

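The logger is in the gripper above the scale, seen at (192,180). Now I'll finish the turn and look closer.

Emit:
move_arm --motion '[[0,[-0.003,0.009,0.0132],[0.305,0.001,0]],[0,[-0.003,0.009,0.0132],[0.305,0.001,0]],[0,[-0.003,0.009,0.0132],[0.305,0.001,0]],[0,[-0.003,0.009,0.0132],[0.305,0.001,0]],[0,[-0.003,0.009,0.0132],[0.305,0.001,0]],[0,[-0.003,0.009,0.0132],[0.305,0.001,0]]]'

```text
clock: 4.9
eef_pos: [0.5968, -0.1024, 0.1607]
tool_rot: [2.183, 0.086, -2.18]
ft_force: [-1.2, 1.0, -2.1]
opening: 0.0433
```

```bash
python3 g.py .5966 -.1036 .16 93.85 .5966 -.1036 .1 93.85
python3 - <<'E'
from m import *
for n in('top','scene'): 
  f=grab(n,n+'5.png');P=cloud(f)
  x,y,z=[P[...,i] for i in range(3)]
  hsv=cv2.cvtColor(f['img'],cv2.COLOR_RGB2HSV)
  o=(cv2.inRange(hsv,(4,90,60),(18,255,255))>0)&(z>.13)&(z<.22)&(abs(x-.6)<.1)&(abs(y+.1)<.08)
  print(n,o.sum(),P[o].mean(0) if o.sum() else '', np.ptp(P[o],axis=0) if o.sum() else '')
  u,v=proj(f,[.5966,-.1036,.13]).astype(int)
  cv2.imwrite('pics/%s5.png'%n,cv2.resize(f['img'][v-40:v+40,u-50:u+50,::-1],None,fx=7,fy=7,interpolation=cv2.INTER_CUBIC))
E
```

```text
t 4.9 pos [ 0.5968 -0.1024  0.1607] jawyaw -85.51 xax [ 0.001  0.001 -1.   ] z-ax [-1.   -0.08 -0.  ] q [-0.58  0.56  0.95  1.75 -0.51  1.1  -0.96] F [-1.2  1.  -2.1] open 0.0433
[0.5966, -0.1036, 0.16, 93.85] (array([0.0017, 0.0029, 0.0007]), array([ 0.0071, -0.0009,  0.0005]))
[0.5966, -0.1036, 0.1, 93.85] (array([0.1517, 0.003 , 0.0009]), array([ 0.0071, -0.0009,  0.0005]))
top 0  
scene 198 [ 0.60023213 -0.10635605  0.17876663] [0.08041908 0.10228031 0.0794424 ]
```

View pics/scene5.png

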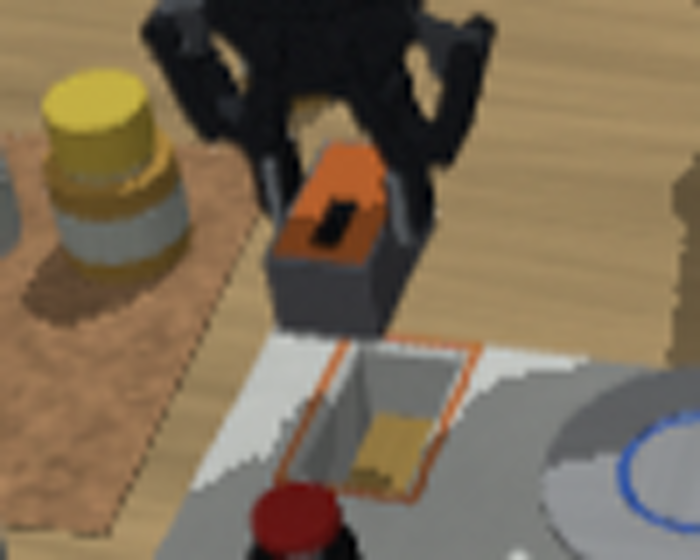

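View pics/top5.png

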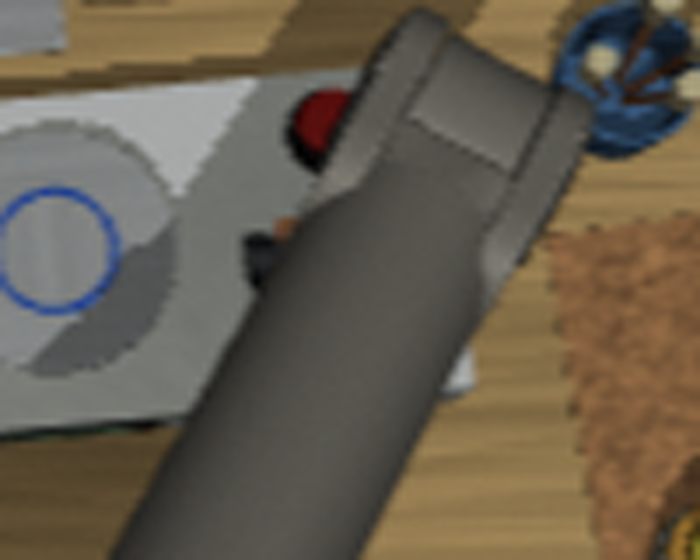

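```bash
cat > ov.py <<'E'
from m import *
from g import Ro
def overlay(name,z_top,dx=0.0,size=40,center=None,k=8,ht=.04):
    f=grab('scene');s=st();M=Ro.from_rotvec(s['tool_rot']).as_matrix();y=M[:,1];y[2]=0;y/=np.linalg.norm(y);x=np.array([y[1],-y[0],0]); x*=np.sign(x[0])
    c=np.array([s['eef_pos'][0],s['eef_pos'][1],z_top])+dx*x
    pts=[proj(f,c+a*.04*x+b*.022*y-[0,0,h]) for h in(0,ht) for a,b in((1,1),(1,-1),(-1,-1),(-1,1))]
    sc=np.array([.6307,-.0149,0]);a=np.radians(3.85);sx=np.array([np.cos(a),np.sin(a),0]);sy=np.array([-np.sin(a),np.cos(a),0])
    bay=[proj(f,sc+sx*(-.04+p*.042)+sy*(-.0862+q*.024)+[0,0,.06]) for p,q in((1,1),(1,-1),(-1,-1),(-1,1))]
    uv=np.round(proj(f,[.5966,-.1036,.12])).astype(int);o=uv-[45,36]
    im=cv2.resize(f['img'][o[1]:o[1]+72,o[0]:o[0]+90,::-1],None,fx=k,fy=k,interpolation=cv2.INTER_CUBIC)
    T=lambda P:np.round((np.array(P)-o+.5)*k).astype(int)
    cv2.polylines(im,[T(pts[:4])],True,(255,255,0),1);cv2.polylines(im,[T(pts[4:])],True,(0,255,0),1);cv2.polylines(im,[T(bay)],True,(255,0,255),1)
    cv2.imwrite('pics/'+name,im)
E
python3 -c "
from ov import *
overlay('ov1.png',st()['eef_pos'][2]-.0241+.04)"
```

```text
(no output)
```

View pics/ov1.png

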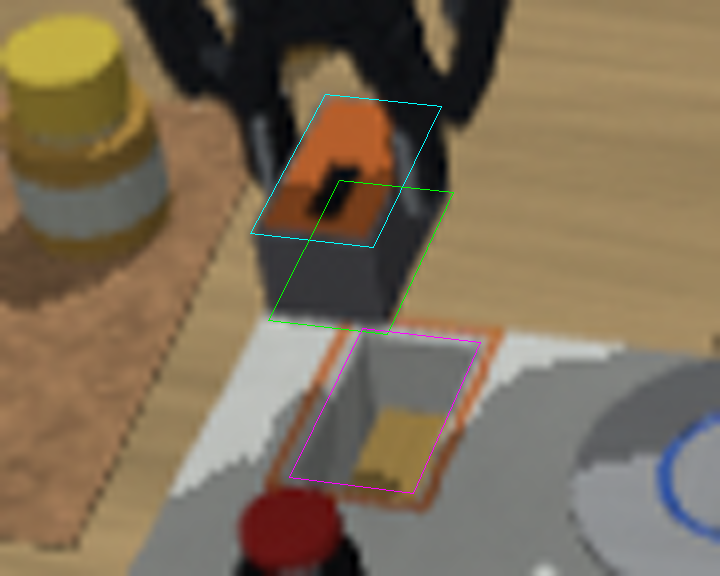

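The projected outlines fit. The bay (magenta) sits within the orange frame and the logger is within about 1 px. I'll lower to just above the mouth.

Emit:
move_arm --motion '[[0,[0.06,0.003,0],[0.007,0,0]],[0,[0.12,0.003,0],[0.007,0,0]],[0,[0.177,0.003,0],[0.007,0,0]],[0,[0.177,0.003,0],[0.007,0,0]],[0,[0.177,0.003,0],[0.007,0,0]]]'

```text
clock: 5.55
eef_pos: [0.5973, -0.1041, 0.0903]
tool_rot: [2.191, 0.071, -2.187]
ft_force: [0.3, -0.7, -0.9]
opening: 0.0432
```

```bash
python3 g.py .5966 -.1036 .09 93.85;python3 -c "
from ov import *
overlay('ov2.png',st()['eef_pos'][2]-.0241+.04)"
```

```text
t 5.55 pos [ 0.5973 -0.1041  0.0903] jawyaw -86.32 xax [ 0.002  0.    -1.   ] z-ax [-1.   -0.06 -0.  ] q [-0.53  0.64  0.88  1.8  -0.58  0.99 -0.91] F [ 0.3 -0.7 -0.9] open 0.0432
[0.5966, -0.1036, 0.09, 93.85] (array([ 0.0009, -0.0014,  0.0016]), array([-0.0019, -0.001 ,  0.0002]))
```

View pics/ov2.png

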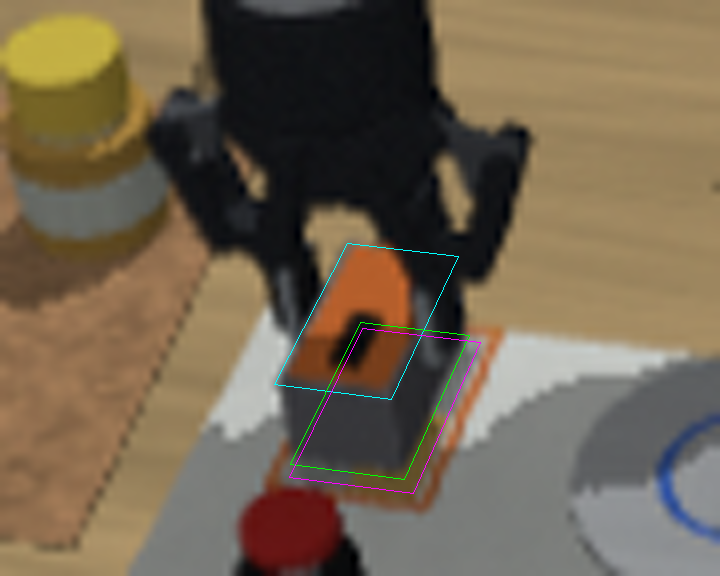

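Run:
```python
from m import *
f=grab('scene');P=cloud(f);uv=np.round(proj(f,[.5966,-.1036,.12])).astype(int);o=uv-[45,36]
def box(x0,x1,y0,y1): return P[o[1]+y0//8:o[1]+y1//8, o[0]+x0//8:o[0]+x1//8].reshape(-1,3)
q=box(304,384,400,456);print('face',len(q),np.median(q,0).round(4),q[:,0].std())
sx=np.array([np.cos(np.radians(3.8)),np.sin(np.radians(3.8)),0]);print('along scale x rel bay centre',(np.median(q@sx)-np.array([.5966,-.1036,0])@sx).round(4), 'tilt', np.polyfit(q[:,2],q[:,0],1))
hsv=cv2.cvtColor(f['img'],cv2.COLOR_RGB2HSV);m=np.zeros(hsv.shape[:2],bool);m[o[1]+250//8:o[1]+380//8,o[0]+290//8:o[0]+410//8]=1
m&=cv2.inRange(hsv,(4,120,60),(18,255,255))>0
p=P[m];A=np.c_[p[:,:2]-[.5973,-.1041],np.ones(len(p))];k=np.linalg.lstsq(A,p[:,2],rcond=None)[0];print(len(p),'top plane',k.round(4),'x range',p[:,0].min(),p[:,0].max(),'y',p[:,1].mean())
for x in(.57,.58,.59,.6,.61,.62,.63):
    w=abs(p[:,0]-x)<.005
    if w.any(): print(x,p[w,2].mean().round(4),w.sum())
```

```text
face 70 [ 0.6374 -0.1006  0.088 ] 0.0014662834126750214
along scale x rel bay centre 0.0408 tilt [-0.00906022  0.63804389]
158 top plane [0.0029 0.0935 0.108 ] x range 0.5596926650781071 0.6336703877511997 y -0.10772968936949037
0.57 0.1066 18
0.58 0.1074 21
0.59 0.1074 29
0.6 0.1075 22
0.61 0.1109 21
0.62 0.1074 26
0.63 0.1071 15
```

Emit:
move_arm --motion '[[0,[0.01,-0.0014,0.0016],[-0.002,0,0]],[0,[0.02,-0.0014,0.0016],[-0.002,0,0]],[0,[0.03,-0.0014,0.0016],[-0.002,0,0]],[0,[0.04,-0.0014,0.0016],[-0.002,0,0]],[0,[0.04,-0.0014,0.0016],[-0.002,0,0]]]'

```text
clock: 6.15
eef_pos: [0.5964, -0.1031, 0.0734]
tool_rot: [2.189, 0.074, -2.186]
ft_force: [-0.7, -0.3, -1.9]
opening: 0.0431
```

```bash
python3 g.py .5966 -.1036 .06 93.85;python3 -c "
from ov import *
overlay('ov3.png',st()['eef_pos'][2]-.0241+.04)"
```

```text
t 6.15 pos [ 0.5964 -0.1031  0.0734] jawyaw -86.15 xax [ 0.001  0.001 -1.   ] z-ax [-1.   -0.07 -0.  ] q [-0.52  0.65  0.87  1.82 -0.6   0.96 -0.89] F [-0.7 -0.3 -1.9] open 0.0431
[0.5966, -0.1036, 0.06, 93.85] (array([ 0.0334,  0.0012, -0.0004]), array([-0.    , -0.0007,  0.0003]))
```

View pics/ov3.png

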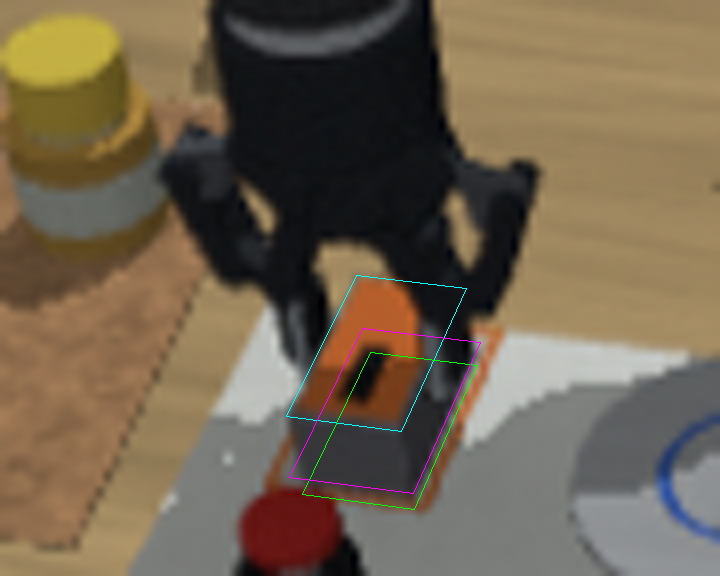

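It's entering the bay with no contact force (-1.9 N is about the weight).

Emit:
move_arm --motion '[[0,[0.01,0.001,0],[0,0,0]],[0,[0.02,0.001,0],[0,0,0]],[0,[0.03,0.001,0],[0,0,0]],[0,[0.03,0.001,0],[0,0,0]],[0.7,[0.03,0.001,0],[0,0,0]],[0.7,[0.03,0.001,0],[0,0,0]],[0.7,[0.03,0.001,0],[0,0,0]],[0.7,[0.03,0.001,0],[0,0,0]]]'

```text
clock: 7.0
eef_pos: [0.5966, -0.1038, 0.0622]
tool_rot: [2.19, 0.074, -2.185]
ft_force: [0.1, 0.9, -0.5]
opening: 0.0597
```

```bash
python3 g.py .5966 -.1036 .1 93.85;python3 -c "
from ov import *
overlay('ov4.png',.07,ht=.01)"
```

```text
t 7.0 pos [ 0.5966 -0.1038  0.0622] jawyaw -86.16 xax [ 0.002  0.001 -1.   ] z-ax [-1.   -0.07 -0.  ] q [-0.51  0.67  0.85  1.82 -0.62  0.94 -0.88] F [ 0.1  0.9 -0.5] open 0.0597
[0.5966, -0.1036, 0.1, 93.85] (array([-0.0944, -0.0006, -0.0001]), array([-0.0001, -0.0012,  0.0003]))
```

View pics/ov4.png

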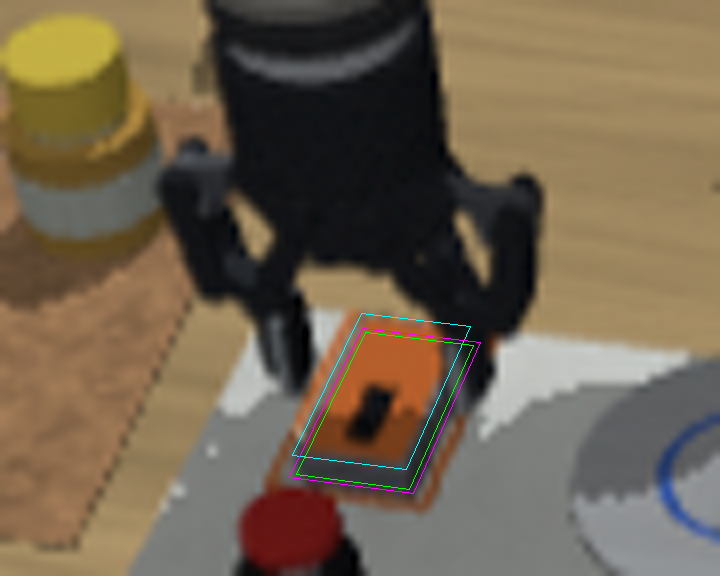

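The logger sits in the bay about 10 mm proud. I'll raise, shut the fingers and press.

Emit:
move_arm --motion '[[0.7,[-0.06,0,0],[0,0,0]],[0.7,[-0.1,0,0],[0,0,0]],[0,[-0.1,0,0],[0,0,0]],[0,[-0.1,0,0],[0,0,0]],[0,[-0.1,0,0],[0,0,0]],[0,[-0.1,0,0],[0,0,0]],[0,[-0.1,0,0],[0,0,0]],[0,[-0.05,0,0],[0,0,0]],[0,[-0.028,0,0],[0,0,0]],[0,[-0.028,0,0],[0,0,0]]]'

```text
clock: 8.05
eef_pos: [0.5952, -0.1033, 0.0716]
tool_rot: [2.186, 0.074, -2.19]
ft_force: [-1.3, 0.5, 0.3]
opening: -0.0
```

```bash
python3 g.py .5966 -.1036 .07 93.85 .5966 -.1036 .06 93.85
```

```text
t 8.05 pos [ 0.5952 -0.1033  0.0716] jawyaw -86.16 xax [-0.002  0.001 -1.   ] z-ax [-1.   -0.07  0.  ] q [-0.51  0.66  0.86  1.82 -0.6   0.96 -0.89] F [-1.3  0.5  0.3] open -0.0
[0.5966, -0.1036, 0.07, 93.85] (array([ 0.0039,  0.001 , -0.0035]), array([-0.0001,  0.0012,  0.0007]))
[0.5966, -0.1036, 0.06, 93.85] (array([ 0.0289,  0.001 , -0.0036]), array([-0.0001,  0.0012,  0.0007]))
```

Emit:
move_arm --motion '[[0,[0.006,0,-0.002],[0,0,0]],[0,[0.012,0,-0.002],[0,0,0]],[0,[0.018,0,-0.002],[0,0,0]],[0,[0.018,0,-0.002],[0,0,0]]]'

```text
clock: 8.45
eef_pos: [0.598, -0.1039, 0.0666]
tool_rot: [2.191, 0.074, -2.184]
ft_force: [1.1, 0.3, 2.7]
opening: -0.0001
```

```bash
python3 g.py .5966 -.1036 .06 93.85
```

```text
t 8.45 pos [ 0.598  -0.1039  0.0666] jawyaw -86.16 xax [ 0.003  0.    -1.   ] z-ax [-1.   -0.07 -0.  ] q [-0.51  0.66  0.86  1.82 -0.61  0.95 -0.89] F [1.1 0.3 2.7] open -0.0001
[0.5966, -0.1036, 0.06, 93.85] (array([ 0.0164, -0.001 ,  0.0034]), array([-0.0001, -0.0019,  0.0001]))
```

Emit:
move_arm --motion '[[0,[0.005,0,0],[0,0,0]],[0,[0.01,0,0],[0,0,0]],[0,[0.014,0,0],[0,0,0]],[0,[0.014,0,0],[0,0,0]]]'

```text
clock: 8.85
eef_pos: [0.5979, -0.1038, 0.0604]
tool_rot: [2.19, 0.073, -2.184]
ft_force: [0.6, 0.6, 3.4]
opening: 0.0
```

```bash
python3 g.py .5966 -.1036 .06 93.85
```

```text
t 8.85 pos [ 0.5979 -0.1038  0.0604] jawyaw -86.16 xax [ 0.003  0.    -1.   ] z-ax [-1.   -0.07 -0.  ] q [-0.5   0.67  0.85  1.82 -0.62  0.94 -0.88] F [0.6 0.6 3.4] open 0.0
[0.5966, -0.1036, 0.06, 93.85] (array([ 0.0009, -0.0008,  0.0031]), array([-0.0001, -0.0017, -0.0001]))
```

Emit:
move_arm --motion '[[0,[0.006,0,0],[0,0,0]],[0,[0.01,0,0],[0,0,0]],[0,[0.01,0,0],[0,0,0]]]'

```text
clock: 9.15
eef_pos: [0.5981, -0.1041, 0.0598]
tool_rot: [2.192, 0.076, -2.185]
ft_force: [-6.0, 1.9, 25.5]
opening: 0.0001
```

```bash
python3 g.py .5966 -.1036 .06 93.85
```

```text
t 9.15 pos [ 0.5981 -0.1041  0.0598] jawyaw -86.18 xax [ 0.003  0.003 -1.   ] z-ax [-1.   -0.07 -0.  ] q [-0.5   0.67  0.85  1.82 -0.62  0.94 -0.88] F [-6.   1.9 25.5] open 0.0001
[0.5966, -0.1036, 0.06, 93.85] (array([-0.0004, -0.0014,  0.0037]), array([-0.0004, -0.002 ,  0.0016]))
```

Hard stop at z = 0.0598 with 25 N. I'll raise, move clear and check.

Emit:
move_arm --motion '[[0,[-0.03,0,0],[0,0,0]],[0,[-0.1,0,0],[0,0,0]],[0.5,[-0.22,0,0],[0,0,0]],[1,[-0.34,0,0],[0,0,0]],[1,[-0.34,0.1,0.1],[0,0,0]],[1,[-0.34,0.2,0.2],[0,0,0]],[1,[-0.34,0.3,0.3],[0,0,0]],[1,[-0.34,0.4,0.4],[0,0,0]],[1,[-0.34,0.4,0.4],[0,0,0]]]'

```text
clock: 10.05
eef_pos: [0.4437, -0.2769, 0.1916]
tool_rot: [2.19, 0.069, -2.191]
ft_force: [-1.2, -0.3, 0.4]
opening: 0.0854
```

```bash
python3 g.py
cat > jars.py <<'E'
from m import *
def jars(save=None,names=('yellow','blue','white')):
    F={n:grab(n) for n in('top','scene')};out={}
    for n,f in F.items():
        P=cloud(f)
        for c in names:
            for m in blobs(f,P,(.063,.15),C[c],20):
                p=P[m]
                pass
                top=m&(P[...,2]>np.percentile(p[:,2],90)-.006)
                v,u=np.nonzero(top);q=ray(f,u.mean(),v.mean(),.0945 if 0 else .092)
                if .25<q[0]<.85 and abs(q[1])<.47: print(n,c,len(u),'px',round(u.mean(),1),round(v.mean(),1),'xy',q[:2].round(4),'z90',np.percentile(p[:,2],90).round(4))
    return F
if __name__=='__main__':
    F=jars()
    for n,f in F.items(): cv2.imwrite('pics/'+__import__('sys').argv[1]+n+'.png',f['img'][:,:,::-1])
    P=cloud(F['top']);q=P[(abs(P[...,0]-.597)<.025)&(abs(P[...,1]+.104)<.012)];print('logger top z top',np.median(q[:,2]))
    P=cloud(F['scene']);q=P[(abs(P[...,0]-.597)<.025)&(abs(P[...,1]+.104)<.012)];print('logger top z scene',np.median(q[:,2]))
    q=P[(abs(P[...,0]-.65)<.02)&(abs(P[...,1]+.03)<.01)];print('scale top z scene',np.median(q[:,2]))
E
python3 jars.py a
```

```text
t 10.05 pos [ 0.4437 -0.2769  0.1916] jawyaw -86.47 xax [-0.     0.001 -1.   ] z-ax [-1.   -0.06  0.  ] q [-0.38  0.37  1.07  1.9  -0.37  1.08 -0.67] F [-1.2 -0.3  0.4] open 0.0854
top blue 10 px 262.8 154.1 xy [0.6496 0.0525] z90 0.0957
top blue 100 px 378.0 172.2 xy [ 0.5703 -0.3702] z90 0.0985
top white 252 px 263.4 166.1 xy [0.6046 0.0515] z90 0.0938
top white 34 px 262.6 147.6 xy [0.674  0.0526] z90 0.0929
top white 22 px 262.0 160.4 xy [0.6262 0.0562] z90 0.095
top white 14 px 268.3 159.6 xy [0.6285 0.0328] z90 0.0937
scene yellow 86 px 179.0 134.2 xy [ 0.303  -0.2763] z90 0.0932
scene yellow 118 px 153.2 157.6 xy [ 0.4581 -0.3026] z90 0.0963
scene blue 128 px 116.9 175.5 xy [ 0.5733 -0.3712] z90 0.0966
scene blue 20 px 229.9 211.2 xy [0.6405 0.0272] z90 0.0922
scene white 96 px 127.7 156.3 xy [ 0.4718 -0.3912] z90 0.0966
scene white 794 px 239.8 211.0 xy [0.6327 0.054 ] z90 0.0917
scene white 236 px 239.7 210.1 xy [0.6293 0.0526] z90 0.0922
logger top z top 0.059402605319665146
logger top z scene 0.06010472884875038
scale top z scene 0.05917711200131888
```

View pics/ascene.png

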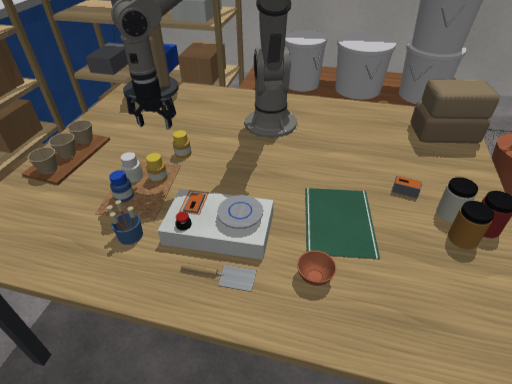

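View pics/atop.png

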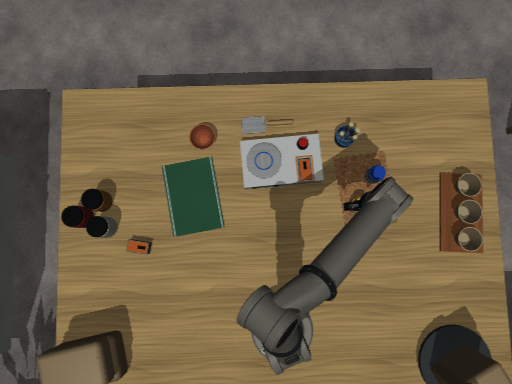

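The logger reads flush (0.0594 and 0.0601, against the scale top at 0.0592). At (195,203) in the scene view its orange top fills the bay. White goes first, so I'll refine its position.

```bash
python3 - <<'E'
from m import *
F={n:grab(n) for n in('top','scene')}
T=cv2.imread('pics/top0.png')[:,:,::-1];S=F['scene']
hs=cv2.cvtColor(T,cv2.COLOR_RGB2HSV);hS=cv2.cvtColor(S['img'],cv2.COLOR_RGB2HSV)
PS=cloud(S)
def circ(m,near):
    n,l,s,c=cv2.connectedComponentsWithStats(m.astype(np.uint8));i=1+np.argmin(np.hypot(*(c[1:]-near).T)+1e3*(s[1:,4]<20));mm=(l==i).astype(np.uint8)
    cs,_=cv2.findContours(mm,cv2.RETR_EXTERNAL,cv2.CHAIN_APPROX_NONE);e=cv2.fitEllipse(max(cs,key=len));return np.array(e[0]),e[1],mm.sum()
for c,lo,hi,a,b in(('white',(0,0,175),(180,50,255),(385,199),(128,156)),('yellow',(20,120,150),(34,255,255),(362,204),(153,158)),('blue',(105,120,130),(130,255,255),(378,172),(117,176))):
    t=circ(cv2.inRange(hs,np.array(lo),np.array(hi))>0,a)
    s=circ((cv2.inRange(hS,C[c][0],C[c][1])>0)&(PS[...,2]>.088),b)
    print(c,t,s,'top',ray(F['top'],*t[0],.092)[:2].round(4),'scene',ray(S,*s[0],.092)[:2].round(4),'tri',tri(F['top'],t[0],S,s[0]).round(4))
E
python3 g.py .469 -.389 .16 -20
```

```text
t 10.25 pos [ 0.4477 -0.2737  0.1916] jawyaw -86.22 xax [ 0.001  0.002 -1.   ] z-ax [-1.   -0.07 -0.  ] q [-0.38  0.37  1.07  1.9  -0.37  1.08 -0.67] F [ 0.6  0.2 -0.7] open 0.0849
[0.469, -0.389, 0.16, -20.0] (array([ 0.0784,  0.2914, -0.034 ]), array([-7.358e-01, -1.300e-03,  7.000e-04]))Traceback (most recent call last):
  File "<stdin>", line 10, in <module>
  File "<stdin>", line 7, in circ
    return _wrapfunc(a, 'argmin', axis=axis, out=out, **kwds)
    return bound(*args, **kwds)
ValueError: attempt to get argmin of an empty sequence
```

Run:
```python
from m import *
F={n:grab(n) for n in('top','scene')}
T=cv2.imread('pics/top0.png')[:,:,::-1];S=F['scene']
hs=cv2.cvtColor(T,cv2.COLOR_RGB2HSV);hS=cv2.cvtColor(S['img'],cv2.COLOR_RGB2HSV)
PS=cloud(S);print(hs[199,385],hs[204,362],hs[172,378])
def circ(m,near):
    n,l,s,c=cv2.connectedComponentsWithStats(m.astype(np.uint8));i=1+np.argmin(np.hypot(*(c[1:]-near).T)+1e3*(s[1:,4]<20));mm=(l==i).astype(np.uint8)
    cs,_=cv2.findContours(mm,cv2.RETR_EXTERNAL,cv2.CHAIN_APPROX_NONE);e=cv2.fitEllipse(max(cs,key=len));return np.round(e[0],1),np.round(e[1],1),int(mm.sum())
for c,lo,hi,a,b in(('white',(0,0,150),(180,50,255),(385,199),(128,156)),('yellow',(20,120,140),(34,255,255),(362,204),(153,158)),('blue',(105,120,130),(130,255,255),(378,172),(117,176))):
    t=circ(cv2.inRange(hs,np.array(lo),np.array(hi))>0,a)
    s=circ((cv2.inRange(hS,C[c][0],C[c][1])>0)&(PS[...,2]>.088),b)
    print(c,t,s,'top',ray(F['top'],*t[0],.092)[:2].round(4),'scene',ray(S,*s[0],.092)[:2].round(4),'tri',tri(F['top'],t[0],S,s[0]).round(4))
```

```text
[ 80   5 167] [ 29 171 163] [112 212 143]
white (array([383.8, 199.7]), array([13.2, 15.8]), 152) (array([127.7, 156.2]), array([ 7.4, 14.2]), 97) top [ 0.4683 -0.3853] scene [ 0.4714 -0.3913] tri [ 0.4698 -0.388   0.0911]
yellow (array([362.2, 203.6]), array([12.3, 12.5]), 137) (array([153.1, 157.8]), array([ 9.6, 14.5]), 125) top [ 0.4562 -0.3056] scene [ 0.4595 -0.3022] tri [ 0.4561 -0.3057  0.0891]
blue (array([378.8, 171.9]), array([10.9, 11.8]), 116) (array([117. , 175.8]), array([ 9.8, 15.8]), 139) top [ 0.5714 -0.3731] scene [ 0.5747 -0.3702] tri [ 0.5716 -0.3736  0.089 ]
```

Emit:
move_arm --motion '[[1,[0.02,0.29,-0.034],[-0.736,0,0]],[1,[0.02,0.29,-0.034],[-0.736,0,0]],[1,[0.02,0.29,-0.034],[-0.736,0,0]],[1,[0.02,0.29,-0.034],[-0.736,0,0]],[1,[0.02,0.29,-0.034],[-0.736,0,0]],[1,[0.02,0.29,-0.034],[-0.736,0,0]],[1,[0.02,0.29,-0.034],[-0.736,0,0]],[1,[0.02,0.29,-0.034],[-0.736,0,0]],[1,[0.02,0.29,-0.034],[-0.736,0,0]],[1,[0.02,0.29,-0.034],[-0.736,0,0]]]'

```text
clock: 11.35
eef_pos: [0.4705, -0.3879, 0.1836]
tool_rot: [1.462, 1.024, -1.459]
ft_force: [0.9, 0.1, 0.7]
opening: 0.0856
```

```bash
python3 g.py .469 -.388 .12 -20 .469 -.388 .063 -20
```

```text
t 11.35 pos [ 0.4705 -0.3879  0.1836] jawyaw -19.93 xax [ 0.001  0.001 -1.   ] z-ax [-0.34 -0.94 -0.  ] q [ 0.11  0.44  0.69  1.71 -0.31  1.1   0.54] F [0.9 0.1 0.7] open 0.0856
[0.469, -0.388, 0.12, -20.0] (array([ 0.1589, -0.0035,  0.0018]), array([ 0.0007, -0.0009, -0.0004]))
[0.469, -0.388, 0.063, -20.0] (array([ 0.3014, -0.0035,  0.002 ]), array([ 0.0007, -0.0009, -0.0004]))
```

Emit:
move_arm --motion '[[1,[0.08,-0.003,0.002],[0,0,0]],[1,[0.15,-0.003,0.002],[0,0,0]],[1,[0.15,-0.003,0.002],[0,0,0]]]'

```text
clock: 11.65
eef_pos: [0.4666, -0.3863, 0.1201]
tool_rot: [1.461, 1.032, -1.464]
ft_force: [-0.1, -0.1, -0.3]
opening: 0.0855
```

```bash
cat > crop.py <<'E'
import sys
from m import *
def crop(name,P,w=100,h=80,k=7,cam_='scene'):
  f=grab(cam_);u,v=proj(f,P).astype(int);u=max(u,w//2);v=max(v,h//2)
  cv2.imwrite('pics/'+name,cv2.resize(f['img'][v-h//2:v+h//2,u-w//2:u+w//2,::-1],None,fx=k,fy=k,interpolation=cv2.INTER_CUBIC))
if __name__=='__main__': crop(sys.argv[1],[float(a) for a in sys.argv[2:5]],*([int(a) for a in sys.argv[5:]]))
E
python3 crop.py w1.png .469 -.37 .1; python3 g.py .469 -.388 .063 -20
```

```text
t 11.7 pos [ 0.4677 -0.3878  0.1224] jawyaw -19.94 xax [-0.002  0.003 -1.   ] z-ax [-0.34 -0.94 -0.  ] q [ 0.14  0.51  0.65  1.77 -0.36  0.99  0.58] F [0.3 0.7 0.8] open 0.0856
[0.469, -0.388, 0.063, -20.0] (array([ 0.1485,  0.0037, -0.0004]), array([ 0.0006, -0.0012,  0.0019]))
```

View pics/w1.png

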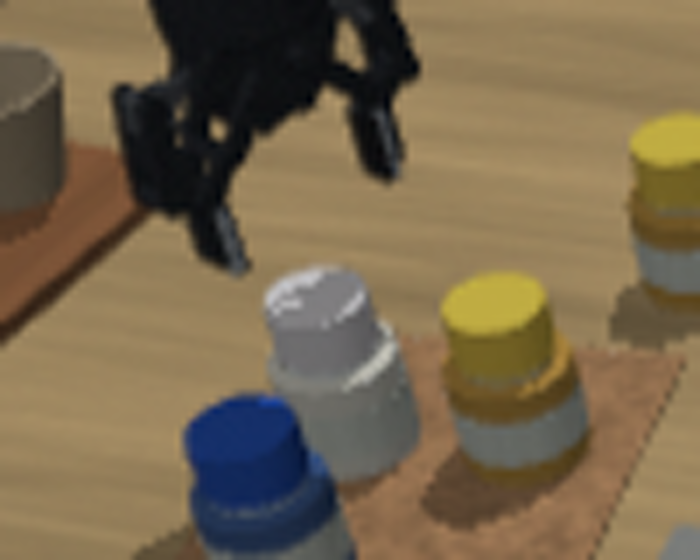

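The open fingers straddle the white lid at (317,295) with blue and yellow clear. I'll descend and grip.

Emit:
move_arm --motion '[[1,[0.07,0.003,0],[0,0,0.001]],[1,[0.12,0.003,0],[0,0,0.001]],[1,[0.148,0.003,0],[0,0,0.001]],[1,[0.148,0.003,0],[0,0,0.001]],[0,[0.148,0.003,0],[0,0,0.001]],[0,[0.148,0.003,0],[0,0,0.001]],[0,[0.148,0.003,0],[0,0,0.001]],[0,[0.148,0.003,0],[0,0,0.001]],[0,[0.148,0.003,0],[0,0,0.001]]]' --force 40

```text
clock: 12.6
eef_pos: [0.4712, -0.3909, 0.0667]
tool_rot: [1.463, 1.018, -1.455]
ft_force: [1.8, -0.6, 6.3]
opening: 0.0489
```

```bash
python3 crop.py w2.png .469 -.37 .1; python3 g.py
```

```text
t 12.65 pos [ 0.4712 -0.3908  0.0668] jawyaw -19.91 xax [ 0.007 -0.002 -1.   ] z-ax [-0.34 -0.94 -0.  ] q [ 0.17  0.58  0.61  1.8  -0.42  0.89  0.63] F [ 2.7 -1.1  4.7] open 0.0489
```

View pics/w2.png

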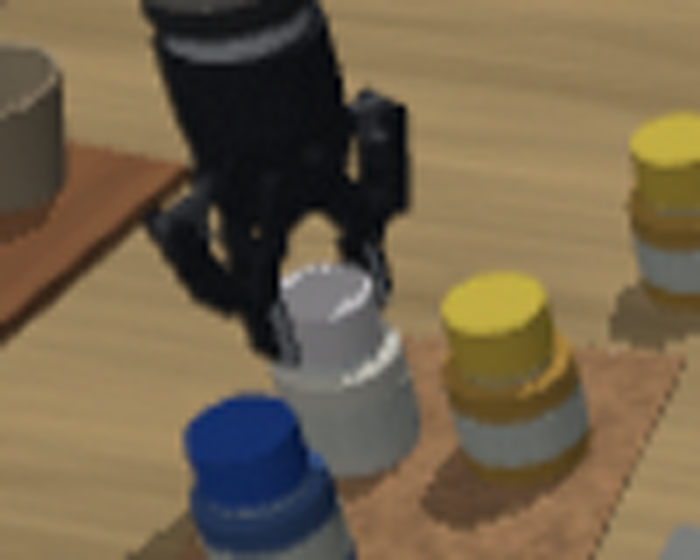

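Emit:
move_arm --motion '[[0,[-0.03,0,0],[0,0,0]],[0,[-0.1,0,0],[0,0,0]],[0,[-0.2,0,0],[0,0,0]],[0,[-0.3,0,0],[0,0,0]],[0,[-0.35,0,0],[0,0,0]],[0,[-0.35,0,0],[0,0,0]]]'

```text
clock: 13.25
eef_pos: [0.4696, -0.3908, 0.2079]
tool_rot: [1.463, 1.017, -1.455]
ft_force: [-0.7, -0.5, -3.8]
opening: 0.0489
```

```bash
python3 crop.py w3.png .469 -.37 .1; python3 g.py .6266 .0511 .2 -20 .6266 .0511 .2 0
```

```text
t 13.3 pos [ 0.4687 -0.3896  0.2054] jawyaw -19.93 xax [ 0.004  0.    -1.   ] z-ax [-0.34 -0.94 -0.  ] q [ 0.1   0.42  0.7   1.69 -0.3   1.14  0.54] F [-0.5 -0.  -4.4] open 0.0491
[0.6266, 0.0511, 0.2, -20.0] (array([ 0.0151, -0.0045, -1.1702]), array([ 0.0008, -0.0008, -0.0022]))
[0.6266, 0.0511, 0.2, 0.0] (array([ 0.0151, -0.0045, -1.1702]), array([-0.2215, -0.0004, -0.0024]))
```

View pics/w3.png

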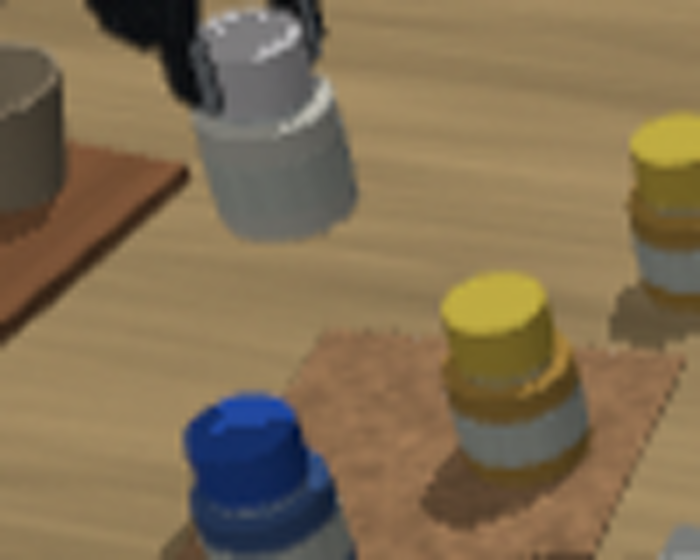

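The white jar is lifted upright. Now carry it to the pan.

Emit:
move_arm --motion '[[0,[0.015,-0.005,-0.05],[0,0,0]],[0,[0.015,-0.005,-0.13],[0,0,0]],[0,[0.015,-0.005,-0.24],[0,0,0]],[0,[0.015,-0.005,-0.36],[0,0,0]],[0,[0.015,-0.005,-0.48],[0,0,0]],[0,[0.015,-0.005,-0.6],[0,0,0]],[0,[0.015,-0.005,-0.72],[0,0,0]],[0,[0.015,-0.005,-0.83],[0,0,0]],[0,[0.015,-0.005,-0.92],[0,0,0]],[0,[0.015,-0.005,-0.97],[0,0,0]]]'

```text
clock: 14.3
eef_pos: [0.5982, -0.0187, 0.196]
tool_rot: [1.456, 1.031, -1.458]
ft_force: [-0.4, -0.0, -3.8]
opening: 0.049
```

```bash
python3 g.py .6266 .0511 .2 -20
```

```text
t 14.3 pos [ 0.5982 -0.0187  0.196 ] jawyaw -19.6 xax [-0.003  0.002 -1.   ] z-ax [-0.34 -0.94 -0.  ] q [-0.5   0.39  0.6   1.72 -0.25  1.11 -0.17] F [-0.4 -0.  -3.8] open 0.049
[0.6266, 0.0511, 0.2, -20.0] (array([-0.01  ,  0.0085, -0.1882]), array([ 0.0045, -0.0005,  0.002 ]))
```

Emit:
move_arm --motion '[[0,[0,0.006,-0.06],[0.004,0,0]],[0,[0,0.006,-0.13],[0.004,0,0]],[0,[0,0.006,-0.19],[0.004,0,0]],[0,[0,0.006,-0.19],[0.004,0,0]],[0,[0.03,0.006,-0.19],[0.004,0,0]],[0,[0.05,0.006,-0.19],[0.004,0,0]],[0,[0.05,0.006,-0.19],[0.004,0,0]]]'

```text
clock: 15.0
eef_pos: [0.6251, 0.0449, 0.1763]
tool_rot: [1.464, 1.02, -1.469]
ft_force: [0.6, 0.2, -3.8]
opening: 0.0489
```

```bash
python3 g.py .6266 .0511 .158 -20; python3 crop.py w4.png .6266 .0511 .1
python3 - <<'E'
from m import *
f=grab('scene');P=cloud(f);x,y,z=[P[...,i] for i in range(3)]
w=(abs(x-.63)<.07)&(abs(y-.05)<.05)&(z>.1)&(z<.21)
# leftmost/rightmost extents of jar body (pixels) -> body lowest visible z
p=P[w];print(len(p),'minz',np.percentile(p[:,2],[0.5,2,50,98]).round(4))
hsv=cv2.cvtColor(f['img'],cv2.COLOR_RGB2HSV)
E
```

```text
t 15.0 pos [0.6251 0.0449 0.1763] jawyaw -20.4 xax [-0.003 -0.001 -1.   ] z-ax [-0.35 -0.94  0.  ] q [-0.56  0.46  0.58  1.67 -0.27  1.1  -0.27] F [ 0.6  0.2 -3.8] open 0.0489
[0.6266, 0.0511, 0.158, -20.0] (array([ 0.0458, -0.0018, -0.0158]), array([-0.0045,  0.0014,  0.0014]))
745 minz [0.1158 0.1191 0.1717 0.2083]
```

View pics/w4.png

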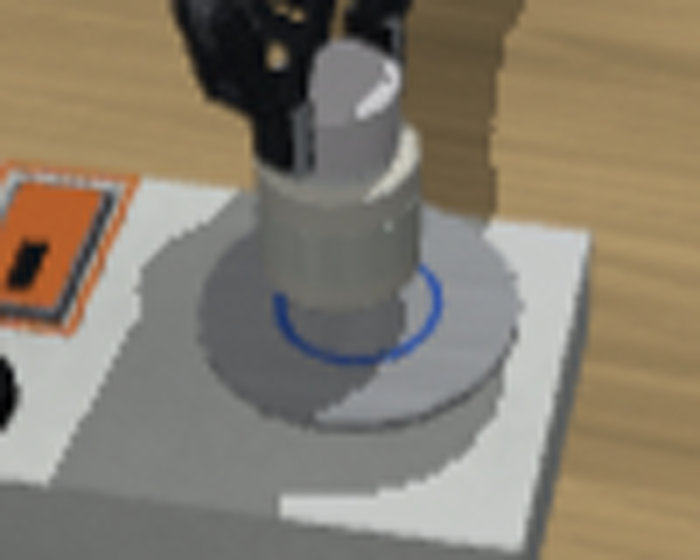

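Emit:
move_arm --motion '[[0,[0,-0.002,-0.016],[-0.004,0,0]],[0,[0.02,-0.002,-0.016],[-0.004,0,0]],[0,[0.04,-0.002,-0.016],[-0.004,0,0]],[0,[0.04,-0.002,-0.016],[-0.004,0,0]],[0,[0.04,-0.002,-0.016],[-0.004,0,0]]]'

```text
clock: 15.6
eef_pos: [0.6287, 0.0526, 0.1628]
tool_rot: [1.462, 1.023, -1.459]
ft_force: [0.7, 0.4, -3.7]
opening: 0.0491
```

```bash
python3 g.py .6266 .0511 .15 -20; python3 crop.py w5.png .6266 .0511 .1
```

```text
t 15.6 pos [0.6287 0.0526 0.1628] jawyaw -19.93 xax [ 0.002 -0.    -1.   ] z-ax [-0.34 -0.94 -0.  ] q [-0.57  0.48  0.57  1.67 -0.28  1.07 -0.26] F [ 0.7  0.4 -3.7] open 0.0491
[0.6266, 0.0511, 0.15, -20.0] (array([ 0.032 , -0.0038,  0.0055]), array([ 0.0008, -0.0003, -0.0013]))
```

View pics/w5.png

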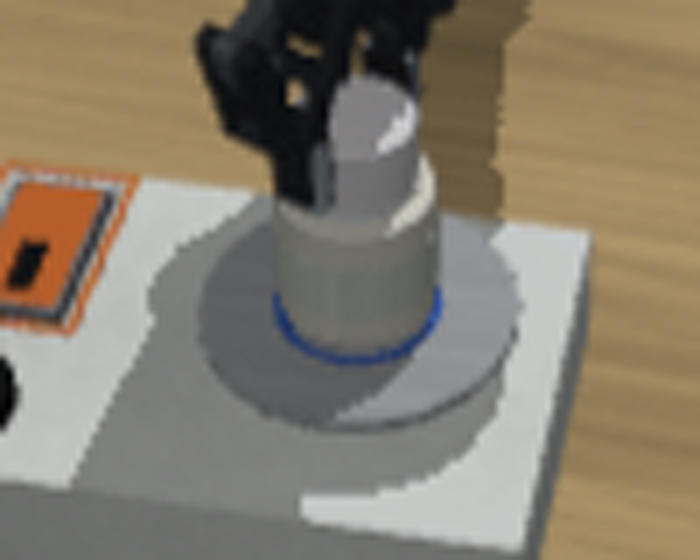

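Emit:
move_arm --motion '[[0,[0.008,-0.003,0.005],[0,0,0]],[0,[0.015,-0.003,0.005],[0,0,0]],[0,[0.021,-0.003,0.005],[0,0,0]],[0,[0.026,-0.003,0.005],[0,0,0]],[0,[0.03,-0.003,0.005],[0,0,0]],[0,[0.03,-0.003,0.005],[0,0,0]]]'

```text
clock: 16.25
eef_pos: [0.6273, 0.0513, 0.1513]
tool_rot: [1.462, 1.023, -1.458]
ft_force: [-1.3, 0.3, -2.9]
opening: 0.0488
```

```bash
python3 g.py .6266 .0511 .15 -20; python3 crop.py w6.png .6266 .0511 .1
```

```text
t 16.25 pos [0.6273 0.0513 0.1513] jawyaw -19.92 xax [ 0.003  0.    -1.   ] z-ax [-0.34 -0.94 -0.  ] q [-0.56  0.49  0.56  1.69 -0.29  1.05 -0.25] F [-1.3  0.3 -2.9] open 0.0488
[0.6266, 0.0511, 0.15, -20.0] (array([ 0.0032, -0.0014,  0.0011]), array([ 0.0009, -0.0006, -0.0017]))
```

View pics/w6.png

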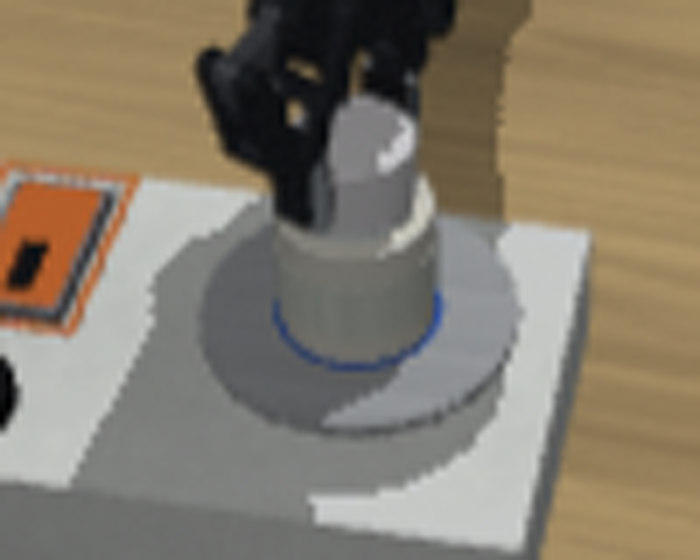

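Emit:
move_arm --motion '[[0,[0.006,-0.001,0],[0,0,0]],[0,[0.011,-0.001,0],[0,0,0]],[0.58,[0.011,-0.001,0],[0,0,0]],[0.6,[0.011,-0.001,0],[0,0,0]],[0.7,[0.011,-0.001,0],[0,0,0]],[0.8,[0.011,-0.001,0],[0,0,0]],[0.8,[0.011,-0.001,0],[0,0,0]],[0.8,[0.011,-0.001,0],[0,0,0]],[0.8,[0.011,-0.001,0],[0,0,0]]]'

```text
clock: 17.2
eef_pos: [0.6269, 0.0515, 0.147]
tool_rot: [1.462, 1.023, -1.458]
ft_force: [0.6, -0.6, -0.2]
opening: 0.0682
```

```bash
python3 g.py .6266 .0511 .15 -20; python3 crop.py w7.png .6266 .0511 .1
```

```text
t 17.2 pos [0.6269 0.0515 0.147 ] jawyaw -19.91 xax [ 0.003  0.    -1.   ] z-ax [-0.34 -0.94 -0.  ] q [-0.56  0.49  0.56  1.7  -0.29  1.04 -0.25] F [ 0.6 -0.6 -0.2] open 0.0682
[0.6266, 0.0511, 0.15, -20.0] (array([-0.0076, -0.0004,  0.0012]), array([ 0.0009, -0.0007, -0.0018]))
```

View pics/w7.png

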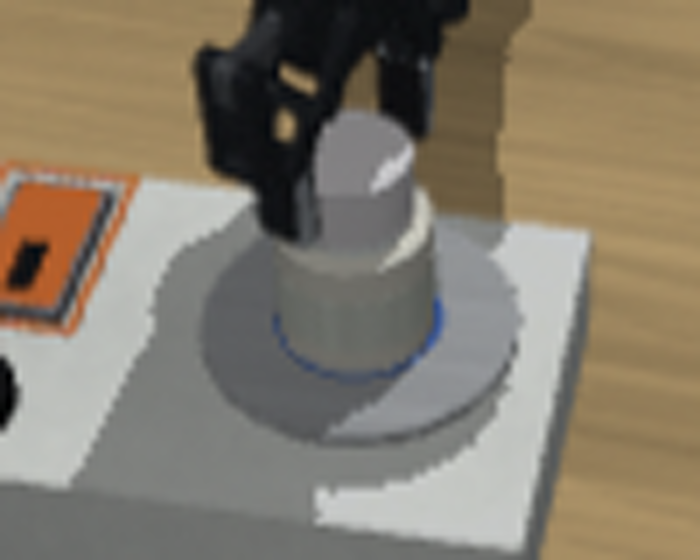

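The white jar stands free, centred on the ring at (358,340). I'll wait more than a second, then regrip and lift.

Emit:
move_arm --motion '[[0.8,[0,0,0],[0,0,0]],[0.8,[0,0,0],[0,0,0]],[0.8,[0,0,0],[0,0,0]],[0.8,[0,0,0],[0,0,0]],[0.8,[0,0,0],[0,0,0]],[0.8,[0,0,0],[0,0,0]],[0.8,[0,0,0],[0,0,0]],[0.8,[0,0,0],[0,0,0]],[0.8,[0,0,0],[0,0,0]],[0.8,[0,0,0],[0,0,0]]]'

```text
clock: 18.25
eef_pos: [0.6269, 0.0515, 0.1469]
tool_rot: [1.462, 1.022, -1.458]
ft_force: [0.2, 1.0, -0.7]
opening: 0.0686
```

Emit:
move_arm --motion '[[0,[0,0,0],[0,0,0]],[0,[0,0,0],[0,0,0]],[0,[0,0,0],[0,0,0]],[0,[0,0,0],[0,0,0]],[0,[0,0,0],[0,0,0]],[0,[-0.03,0,0],[0,0,0]],[0,[-0.06,0,0],[0,0,0]],[0,[-0.12,0,0],[0,0,0]],[0,[-0.15,0,0],[0,0,0]],[0,[-0.15,0,0],[0,0,0]]]'

```text
clock: 19.25
eef_pos: [0.628, 0.0514, 0.2093]
tool_rot: [1.465, 1.021, -1.454]
ft_force: [-0.1, 0.3, -4.6]
opening: 0.0488
```

```bash
python3 jars.py b
python3 - <<'E'
from m import *
f=grab('top');K=0
hsv=cv2.cvtColor(f['img'],cv2.COLOR_RGB2HSV);P=cloud(f)
g=big((cv2.inRange(hsv,(60,60,20),(95,255,255))>0)&(P[...,2]<.012));q=cast(f,g,.003);print(rectof(q))
E
python3 g.py
```

```text
top yellow 98 px 361.4 203.4 xy [ 0.4571 -0.3026] z90 0.0981
top yellow 84 px 356.5 247.7 xy [ 0.2973 -0.2764] z90 0.0963
top blue 88 px 377.9 172.0 xy [ 0.5711 -0.3697] z90 0.0986
scene yellow 86 px 179.0 134.2 xy [ 0.3032 -0.2763] z90 0.0935
scene yellow 118 px 153.0 157.6 xy [ 0.4585 -0.303 ] z90 0.0961
scene blue 124 px 116.9 175.4 xy [ 0.573  -0.3716] z90 0.0963
scene blue 20 px 229.9 211.2 xy [0.6405 0.0272] z90 0.0917
scene white 312 px 253.4 212.4 xy [0.6292 0.0925] z90 0.0913
scene white 78 px 244.3 207.9 xy [0.6181 0.0629] z90 0.0924
scene white 18 px 112.1 213.9 xy [ 0.7304 -0.2921] z90 0.1162
logger top z top 0.05888765562386713
logger top z scene 0.060240778478276295
scale top z scene 0.05928926726354828
[array([509. , 327.6]), array([277.4, 177. ]), np.float64(9.2)]
t 19.4 pos [0.6259 0.0516 0.2059] jawyaw -19.91 xax [ 0.001  0.    -1.   ] z-ax [-0.34 -0.94 -0.  ] q [-0.58  0.43  0.58  1.64 -0.26  1.15 -0.28] F [-0.4 -0.1 -3.4] open 0.0484
```

View pics/bscene.png

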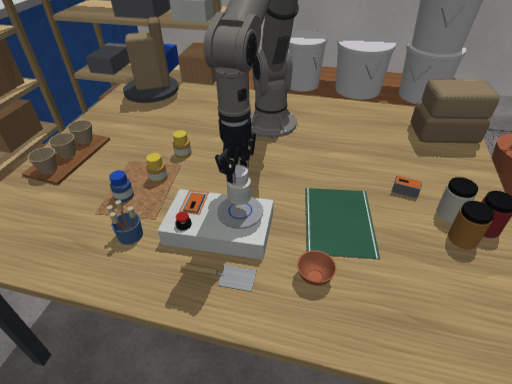

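View pics/btop.png

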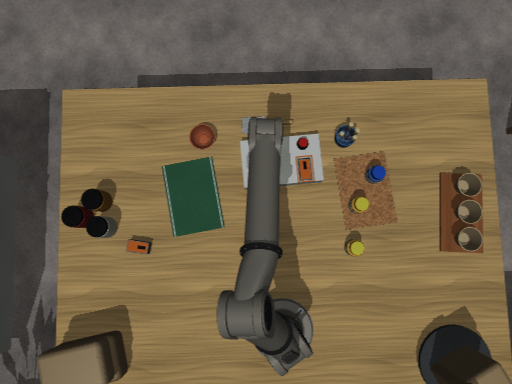

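The scene shows the white jar lifted at (238,185), the yellow at (155,165) and the blue at (120,185), both unmoved. The green mat is centred at (0.509, 0.328), yaw 9.2°. White goes to the mat's far end.

```bash
python3 g.py .593 .3416 .2 -80.8
```

```text
t 19.4 pos [0.6259 0.0516 0.2059] jawyaw -19.91 xax [ 0.001  0.    -1.   ] z-ax [-0.34 -0.94 -0.  ] q [-0.58  0.43  0.58  1.64 -0.26  1.15 -0.28] F [-0.4 -0.1 -3.4] open 0.0484
[0.593, 0.3416, 0.2, -80.8] (array([ 0.0148, -0.324 , -0.6536]), array([ 6.766e-01, -5.000e-04, -4.000e-04]))
```

Emit:
move_arm --motion '[[0,[0,-0.03,-0.05],[0.07,0,0]],[0,[0,-0.07,-0.13],[0.15,0,0]],[0,[0,-0.12,-0.22],[0.23,0,0]],[0,[0,-0.17,-0.32],[0.31,0,0]],[0,[0,-0.22,-0.42],[0.39,0,0]],[0,[0,-0.27,-0.52],[0.47,0,0]],[0,[0,-0.31,-0.61],[0.55,0,0]],[0,[0.01,-0.324,-0.654],[0.63,0,0]],[0,[0.015,-0.324,-0.654],[0.677,0,0]],[0,[0.015,-0.324,-0.654],[0.677,0,0]]]'

```text
clock: 20.4
eef_pos: [0.5925, 0.3424, 0.1984]
tool_rot: [2.135, 0.17, -2.136]
ft_force: [-0.4, -1.1, -4.5]
opening: 0.0487
```

```bash
python3 g.py .593 .3416 .08 -80.8
```

```text
t 20.4 pos [0.5925 0.3424 0.1984] jawyaw -80.71 xax [-0.    -0.003 -1.   ] z-ax [-0.99 -0.16  0.  ] q [-1.08  0.59  0.75  1.5  -0.42  1.22 -1.67] F [-0.4 -1.1 -4.5] open 0.0487
[0.593, 0.3416, 0.08, -80.8] (array([ 0.296 ,  0.0013, -0.0011]), array([ 0.001 ,  0.0003, -0.0018]))
```

Emit:
move_arm --motion '[[0,[0.06,0.001,0],[0.001,0,0]],[0,[0.14,0.001,0],[0.001,0,0]],[0,[0.22,0.001,0],[0.001,0,0]],[0,[0.27,0.001,0],[0.001,0,0]],[0,[0.296,0.001,0],[0.001,0,0]],[0,[0.31,0.001,0],[0.001,0,0]],[0,[0.318,0.001,0],[0.001,0,0]],[0,[0.318,0.001,0],[0.001,0,0]]]'

```text
clock: 21.2
eef_pos: [0.5951, 0.3412, 0.0744]
tool_rot: [2.144, 0.17, -2.135]
ft_force: [-0.6, 0.1, -4.1]
opening: 0.0488
```

```bash
python3 g.py .593 .3416 .068 -80.8;python3 crop.py w8.png .593 .3416 .05
```

```text
t 21.2 pos [0.5951 0.3412 0.0744] jawyaw -80.93 xax [ 0.004  0.001 -1.   ] z-ax [-0.99 -0.16 -0.  ] q [-1.03  0.71  0.68  1.6  -0.5   1.01 -1.61] F [-0.6  0.1 -4.1] open 0.0488
[0.593, 0.3416, 0.068, -80.8] (array([ 0.0159, -0.0019,  0.0051]), array([-0.0015, -0.0026, -0.    ]))
```

View pics/w8.png

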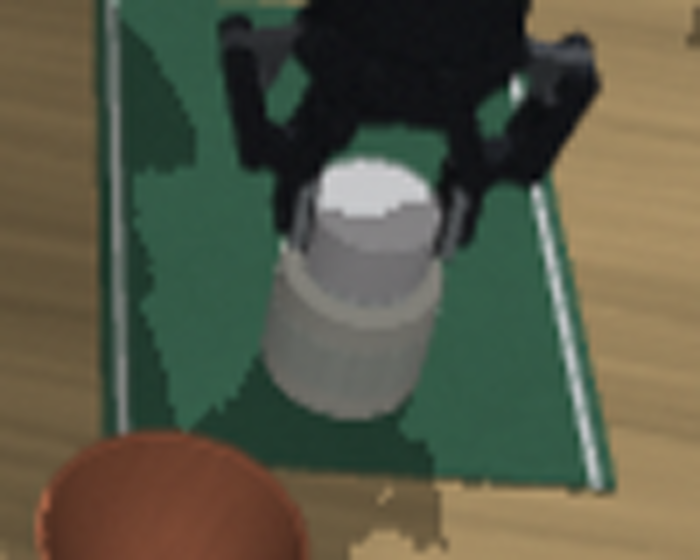

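Emit:
move_arm --motion '[[0,[0.006,0,0.004],[0,0,0]],[0,[0.011,0,0.004],[0,0,0]],[0,[0.015,0,0.004],[0,0,0]],[0,[0.018,0,0.004],[0,0,0]],[0,[0.018,0,0.004],[0,0,0]]]'

```text
clock: 21.75
eef_pos: [0.594, 0.3411, 0.0697]
tool_rot: [2.145, 0.171, -2.135]
ft_force: [-3.0, -1.6, 10.2]
opening: 0.0488
```

Contact (+10 N). Back off slightly, release and rise.

Emit:
move_arm --motion '[[0,[-0.006,0,0],[0,0,0]],[0.6,[-0.006,0,0],[0,0,0]],[0.7,[-0.006,0,0],[0,0,0]],[1,[-0.006,0,0],[0,0,0]],[1,[-0.006,0,0],[0,0,0]],[1,[-0.05,0,0],[0,0,0]],[1,[-0.15,0,0],[0,0,0]],[1,[-0.25,0,0],[0,0,0]],[1,[-0.33,0,0],[0,0,0]],[1,[-0.33,0,0],[0,0,0]]]'

```text
clock: 22.75
eef_pos: [0.5962, 0.3416, 0.2059]
tool_rot: [2.156, 0.174, -2.127]
ft_force: [0.9, -0.2, 0.1]
opening: 0.0853
```

```bash
python3 crop.py w9.png .593 .3416 .05; python3 g.py .6266 .0511 .2 -20 .4566 -.304 .2 -20; python3 jars.py c
```

```text
t 22.8 pos [0.5946 0.3413 0.2028] jawyaw -80.95 xax [ 0.009  0.004 -1.   ] z-ax [-0.99 -0.16 -0.01] q [-1.08  0.59  0.76  1.5  -0.42  1.21 -1.67] F [ 0.1  0.6 -0.3] open 0.0852
[0.6266, 0.0511, 0.2, -20.0] (array([0.0051, 0.729 , 0.0351]), array([-0.6773, -0.0061, -0.0019]))
[0.4566, -0.304, 0.2, -20.0] (array([-0.002 ,  1.5388,  0.5943]), array([-0.6773, -0.0061, -0.0019]))
top yellow 94 px 361.0 203.5 xy [ 0.4566 -0.3013] z90 0.0989
top yellow 87 px 356.9 247.5 xy [ 0.2981 -0.2777] z90 0.0961
top blue 96 px 377.8 171.9 xy [ 0.5715 -0.3695] z90 0.0983
top white 35 px 263.2 147.5 xy [0.6743 0.0505] z90 0.0945
top white 264 px 264.4 165.7 xy [0.606  0.0478] z90 0.0937
top white 38 px 261.6 159.2 xy [0.6306 0.0575] z90 0.0945
top white 28 px 268.2 160.2 xy [0.6263 0.0332] z90 0.0934
top white 70 px 185.5 172.1 xy [0.5901 0.3395] z90 0.0982
scene yellow 88 px 179.1 134.3 xy [ 0.3036 -0.276 ] z90 0.0934
scene yellow 116 px 153.0 157.5 xy [ 0.458  -0.3033] z90 0.0964
scene blue 132 px 116.9 175.7 xy [ 0.5741 -0.371 ] z90 0.0958
scene white 808 px 239.8 211.0 xy [0.6329 0.0539] z90 0.0916
scene white 234 px 239.7 210.1 xy [0.6294 0.0528] z90 0.0923
scene white 18 px 112.1 214.0 xy [ 0.7305 -0.292 ] z90 0.1158
scene white 186 px 344.5 219.0 xy [0.5942 0.3399] z90 0.0963
logger top z top 0.060164228247125986
logger top z scene 0.06040268827549769
scale top z scene 0.059163663637579064
```

View pics/w9.png

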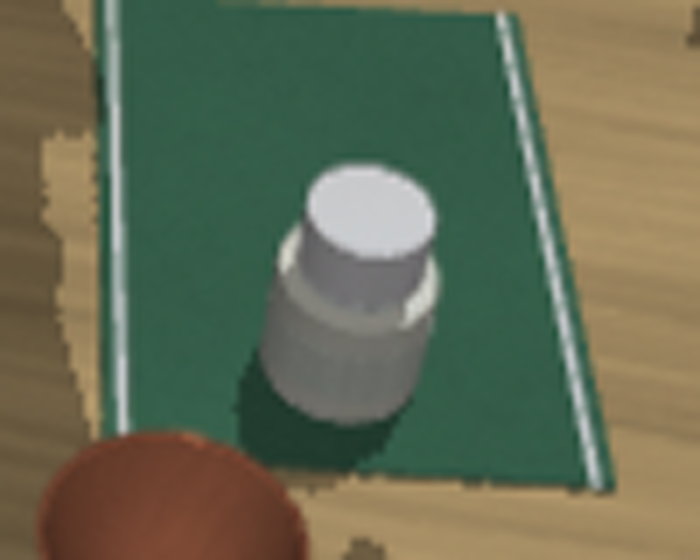

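White stands at about (0.592, 0.340), fully on the mat, and the pan is empty again. Yellow is next.

Emit:
move_arm --motion '[[1,[0,0.95,0.367],[-0.677,-0.006,-0.002]],[1,[0,0.95,0.367],[-0.677,-0.006,-0.002]],[1,[0,0.95,0.367],[-0.677,-0.006,-0.002]],[1,[0,0.95,0.367],[-0.677,-0.006,-0.002]],[1,[0,0.95,0.367],[-0.677,-0.006,-0.002]],[1,[0,0.95,0.367],[-0.677,-0.006,-0.002]],[1,[0,0.95,0.367],[-0.677,-0.006,-0.002]],[1,[0,0.95,0.367],[-0.677,-0.006,-0.002]],[1,[0,0.95,0.367],[-0.677,-0.006,-0.002]],[1,[0,0.95,0.367],[-0.677,-0.006,-0.002]]]'

```text
clock: 23.9
eef_pos: [0.506, -0.0596, 0.1974]
tool_rot: [1.458, 1.022, -1.473]
ft_force: [0.5, 0.2, 0.2]
opening: 0.0855
```

```bash
python3 g.py .456 -.3025 .15 -20
```

```text
t 23.9 pos [ 0.506  -0.0596  0.1974] jawyaw -20.31 xax [-0.008 -0.003 -1.   ] z-ax [-0.35 -0.94  0.01] q [-0.58  0.23  0.71  1.92 -0.16  1.06 -0.16] F [0.5 0.2 0.2] open 0.0855
[0.456, -0.3025, 0.15, -20.0] (array([0.1216, 0.0941, 0.6122]), array([-0.0034,  0.0037,  0.0039]))
```

Emit:
move_arm --motion '[[1,[0.02,0.094,0.612],[-0.003,0.004,0.004]],[1,[0.02,0.094,0.612],[-0.003,0.004,0.004]],[1,[0.02,0.094,0.612],[-0.003,0.004,0.004]],[1,[0.02,0.094,0.612],[-0.003,0.004,0.004]],[1,[0.02,0.094,0.612],[-0.003,0.004,0.004]],[1,[0.02,0.094,0.612],[-0.003,0.004,0.004]],[1,[0.12,0.094,0.612],[-0.003,0.004,0.004]],[1,[0.19,0.094,0.612],[-0.003,0.004,0.004]],[1,[0.19,0.094,0.612],[-0.003,0.004,0.004]]]'

```text
clock: 24.8
eef_pos: [0.4571, -0.2962, 0.1189]
tool_rot: [1.456, 1.036, -1.46]
ft_force: [-0.0, 0.6, -0.1]
opening: 0.0854
```

```bash
python3 g.py .456 -.3025 .063 -20;python3 crop.py y1.png .456 -.3025 .08
```

```text
t 24.8 pos [ 0.4571 -0.2962  0.1189] jawyaw -19.56 xax [-0.006  0.005 -1.   ] z-ax [-0.33 -0.94 -0.  ] q [-0.09  0.42  0.74  1.92 -0.35  0.94  0.48] F [-0.   0.6 -0.1] open 0.0854
[0.456, -0.3025, 0.063, -20.0] (array([0.1397, 0.0036, 0.0162]), array([ 0.0049, -0.0018,  0.0049]))
```

View pics/y1.png

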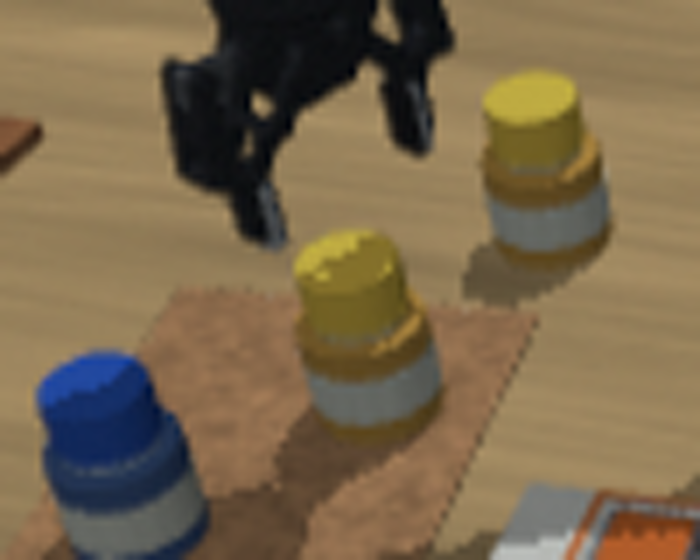

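The crop shows the chosen yellow on the cork at (350,260) between the fingers. The look-alike at (530,110) is off the cork and nearer the base. I'll descend and grip.

Emit:
move_arm --motion '[[1,[0.02,0.003,0.015],[0.004,0,0.003]],[1,[0.07,0.003,0.015],[0.004,0,0.003]],[1,[0.12,0.003,0.015],[0.004,0,0.003]],[1,[0.14,0.003,0.015],[0.004,0,0.003]],[1,[0.14,0.003,0.015],[0.004,0,0.003]],[0,[0.14,0.003,0.015],[0.004,0,0.003]],[0,[0.14,0.003,0.015],[0.004,0,0.003]],[0,[0.14,0.003,0.015],[0.004,0,0.003]],[0,[0.14,0.003,0.015],[0.004,0,0.003]],[0,[0.14,0.003,0.015],[0.004,0,0.003]]]' --force 40

```text
clock: 25.85
eef_pos: [0.4582, -0.3071, 0.0685]
tool_rot: [1.467, 1.016, -1.456]
ft_force: [-0.4, 1.3, 5.9]
opening: 0.049
```

```bash
python3 g.py .456 -.3025 .063 -20;python3 crop.py y2.png .456 -.3025 .08
```

```text
t 25.85 pos [ 0.4582 -0.3071  0.0685] jawyaw -20.11 xax [ 0.008 -0.001 -1.   ] z-ax [-0.34 -0.94 -0.  ] q [-0.02  0.5   0.69  1.95 -0.43  0.83  0.55] F [-0.4  1.3  5.9] open 0.049
[0.456, -0.3025, 0.063, -20.0] (array([ 0.0137, -0.0092, -0.0089]), array([-0.0012, -0.0009, -0.0051]))
```

View pics/y2.png

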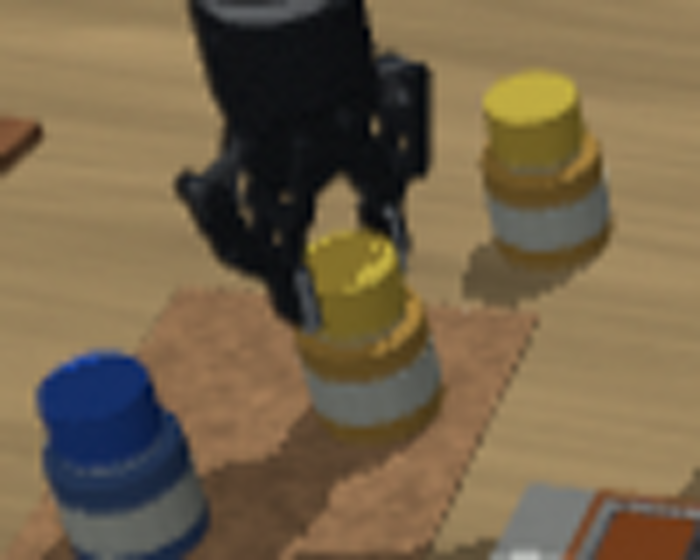

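Emit:
move_arm --motion '[[0,[-0.03,0,0],[0,0,0]],[0,[-0.1,0,0],[0,0,0]],[0,[-0.2,0,0],[0,0,0]],[0,[-0.3,0,0],[0,0,0]],[0,[-0.34,0,-0.03],[0,0,0.003]],[0,[-0.34,0,-0.1],[0,0,0.005]],[0,[-0.34,0,-0.2],[0,0,0.005]],[0,[-0.34,0,-0.3],[0,0,0.005]],[0,[-0.34,0,-0.38],[0,0,0.005]],[0,[-0.34,0,-0.4],[0,0,0.005]]]'

```text
clock: 26.9
eef_pos: [0.5133, -0.1508, 0.2033]
tool_rot: [1.465, 1.017, -1.446]
ft_force: [-0.5, -0.6, -3.8]
opening: 0.0486
```

```bash
python3 g.py .6266 .0511 .2 -20
```

```text
t 26.9 pos [ 0.5133 -0.1508  0.2033] jawyaw -19.7 xax [ 0.014 -0.001 -1.   ] z-ax [-0.34 -0.94 -0.  ] q [-0.43  0.27  0.76  1.87 -0.22  1.07  0.07] F [-0.5 -0.6 -3.8] open 0.0486
[0.6266, 0.0511, 0.2, -20.0] (array([ 0.0119,  0.0965, -0.5707]), array([ 0.0034, -0.0025, -0.0087]))
```

Emit:
move_arm --motion '[[0,[0,0.01,-0.06],[0.003,-0.002,-0.004]],[0,[0,0.025,-0.15],[0.003,-0.002,-0.008]],[0,[0,0.045,-0.26],[0.003,-0.002,-0.008]],[0,[0,0.063,-0.37],[0.003,-0.002,-0.008]],[0,[0,0.08,-0.47],[0.003,-0.002,-0.008]],[0,[0,0.092,-0.54],[0.003,-0.002,-0.008]],[0,[0.02,0.0965,-0.57],[0.003,-0.002,-0.008]],[0,[0.06,0.0965,-0.57],[0.003,-0.002,-0.008]],[0,[0.075,0.0965,-0.57],[0.003,-0.002,-0.008]],[0,[0.075,0.0965,-0.57],[0.003,-0.002,-0.008]]]'

```text
clock: 27.9
eef_pos: [0.6245, 0.0414, 0.1723]
tool_rot: [1.464, 1.015, -1.473]
ft_force: [-0.3, 0.0, -3.4]
opening: 0.0488
```

```bash
python3 g.py .6266 .0511 .153 -20;python3 crop.py y3.png .6266 .0511 .1
```

```text
t 27.9 pos [0.6245 0.0414 0.1723] jawyaw -20.6 xax [-0.003 -0.004 -1.   ] z-ax [-0.35 -0.94  0.01] q [-0.61  0.48  0.65  1.67 -0.32  1.1  -0.23] F [-0.3  0.  -3.4] open 0.0488
[0.6266, 0.0511, 0.153, -20.0] (array([ 0.0482, -0.0036, -0.0248]), array([-0.0066,  0.0034,  0.0011]))
```

View pics/y3.png

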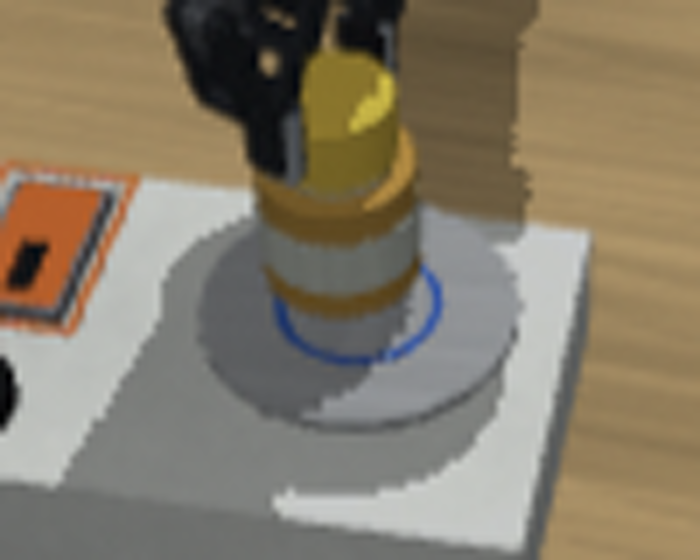

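Emit:
move_arm --motion '[[0,[0,-0.001,-0.0165],[-0.006,0.003,0]],[0,[0.015,-0.001,-0.0165],[-0.006,0.003,0]],[0,[0.026,-0.001,-0.0165],[-0.006,0.003,0]],[0,[0.026,-0.001,-0.0165],[-0.006,0.003,0]],[0,[0.026,-0.001,-0.0165],[-0.006,0.003,0]]]'

```text
clock: 28.45
eef_pos: [0.6287, 0.0507, 0.1637]
tool_rot: [1.462, 1.025, -1.457]
ft_force: [-0.6, 0.5, -3.1]
opening: 0.0486
```

```bash
python3 g.py .6266 .0476 .15 -20;python3 crop.py y4.png .6266 .0511 .1
```

```text
t 28.45 pos [0.6287 0.0507 0.1637] jawyaw -19.83 xax [ 0.002  0.002 -1.   ] z-ax [-0.34 -0.94 -0.  ] q [-0.61  0.49  0.64  1.68 -0.33  1.08 -0.22] F [-0.6  0.5 -3.1] open 0.0486
[0.6266, 0.0476, 0.15, -20.0] (array([ 0.0342, -0.0023,  0.0091]), array([ 0.0019, -0.0016, -0.0011]))
```

View pics/y4.png

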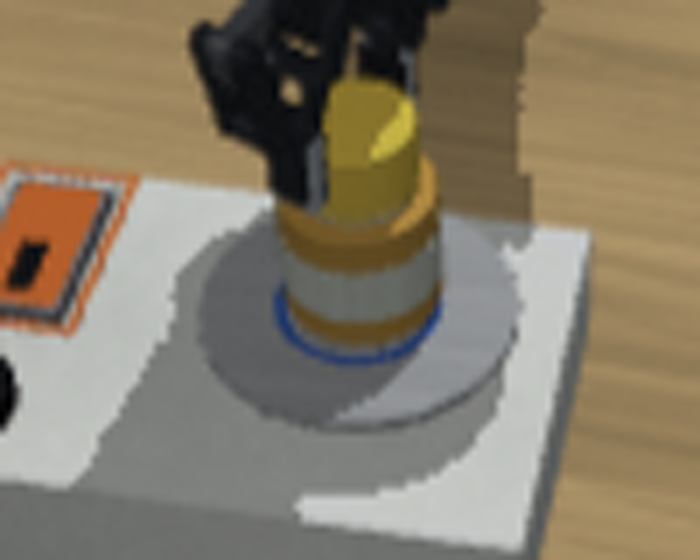

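Emit:
move_arm --motion '[[0,[0.008,-0.002,0.006],[0,0,0]],[0,[0.015,-0.002,0.006],[0,0,0]],[0,[0.021,-0.002,0.006],[0,0,0]],[0,[0.026,-0.002,0.006],[0,0,0]],[0,[0.032,-0.002,0.006],[0,0,0]],[0,[0.036,-0.002,0.006],[0,0,0]],[0,[0.036,-0.002,0.006],[0,0,0]]]'

```text
clock: 29.2
eef_pos: [0.6272, 0.0488, 0.1494]
tool_rot: [1.462, 1.025, -1.457]
ft_force: [-1.7, 0.6, -0.5]
opening: 0.049
```

```bash
python3 g.py .6266 .0476 .15 -20;python3 crop.py y5.png .6266 .0511 .1
```

```text
t 29.2 pos [0.6272 0.0488 0.1494] jawyaw -19.83 xax [ 0.002  0.002 -1.   ] z-ax [-0.34 -0.94 -0.  ] q [-0.61  0.5   0.63  1.69 -0.34  1.05 -0.21] F [-1.7  0.6 -0.5] open 0.049
[0.6266, 0.0476, 0.15, -20.0] (array([-0.0014, -0.0004,  0.0033]), array([ 0.0019, -0.0017, -0.0011]))
```

View pics/y5.png

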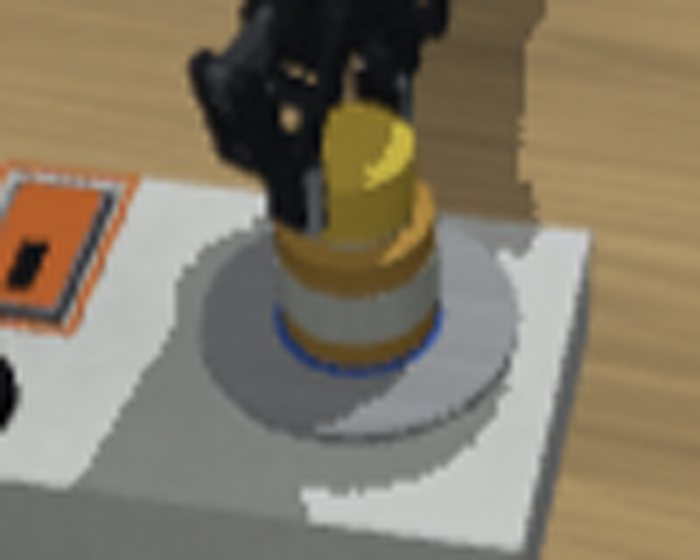

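The yellow jar is centred on the ring and the pan carries nearly all of it. I'll release and wait.

Emit:
move_arm --motion '[[0.58,[0,0,0],[0,0,0]],[0.65,[0,0,0],[0,0,0]],[0.75,[0,0,0],[0,0,0]],[0.8,[0,0,0],[0,0,0]],[0.8,[0,0,0],[0,0,0]],[0.8,[0,0,0],[0,0,0]],[0.8,[0,0,0],[0,0,0]],[0.8,[0,0,0],[0,0,0]],[0.8,[0,0,0],[0,0,0]],[0.8,[0,0,0],[0,0,0]]]'

```text
clock: 30.25
eef_pos: [0.6273, 0.0488, 0.1495]
tool_rot: [1.462, 1.025, -1.456]
ft_force: [-1.2, -0.5, 0.1]
opening: 0.0682
```

```bash
python3 g.py ;python3 crop.py y6.png .6266 .0511 .1
```

```text
t 30.25 pos [0.6273 0.0488 0.1495] jawyaw -19.83 xax [ 0.003  0.002 -1.   ] z-ax [-0.34 -0.94 -0.  ] q [-0.61  0.5   0.63  1.69 -0.34  1.05 -0.21] F [-1.2 -0.5  0.1] open 0.0682
```

View pics/y6.png

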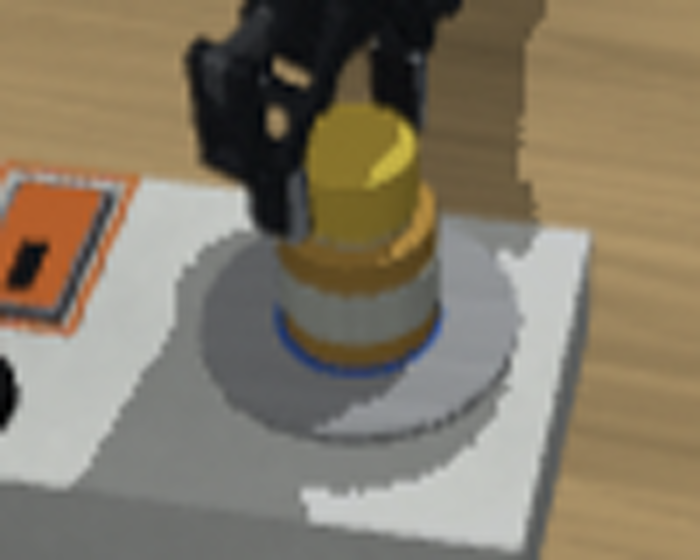

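It's free and upright. I'll wait a bit more, then regrip and lift.

Emit:
move_arm --motion '[[0.8,[0,0,0],[0,0,0]],[0.8,[0,0,0],[0,0,0]],[0.8,[0,0,0],[0,0,0]],[0.8,[0,0,0],[0,0,0]],[0.8,[0,0,0],[0,0,0]],[0.8,[0,0,0],[0,0,0]]]'

```text
clock: 30.9
eef_pos: [0.6273, 0.0489, 0.1494]
tool_rot: [1.462, 1.025, -1.456]
ft_force: [-0.2, -0.3, -0.0]
opening: 0.0679
```

Emit:
move_arm --motion '[[0,[0.003,0,-0.004],[0,0,0]],[0,[0.003,0,-0.004],[0,0,0]],[0,[0.003,0,-0.004],[0,0,0]],[0,[0.003,0,-0.004],[0,0,0]],[0,[0.003,0,-0.004],[0,0,0]],[0,[-0.03,0,-0.004],[0,0,0]],[0,[-0.06,0,-0.004],[0,0,0]],[0,[-0.1,0,-0.004],[0,0,0]],[0,[-0.14,0,-0.004],[0,0,0]],[0,[-0.14,0,-0.004],[0,0,0]]]'

```text
clock: 31.9
eef_pos: [0.6299, 0.0499, 0.2092]
tool_rot: [1.467, 1.022, -1.451]
ft_force: [1.0, 0.1, -2.8]
opening: 0.0487
```

```bash
python3 g.py .509 .328 .2 -80.8; python3 jars.py d | grep -v 'xy \[0.6'
```

```text
t 31.9 pos [0.6299 0.0499 0.2092] jawyaw -19.84 xax [ 0.009  0.003 -1.   ] z-ax [-0.34 -0.94 -0.01] q [-0.63  0.45  0.66  1.63 -0.3   1.16 -0.24] F [ 1.   0.1 -2.8] open 0.0487
[0.509, 0.328, 0.2, -80.8] (array([ 0.022 , -0.5204, -0.5513]), array([ 0.6773, -0.0059, -0.0025]))
top yellow 95 px 356.6 247.6 xy [ 0.2976 -0.2767] z90 0.0953
top blue 89 px 378.1 172.3 xy [ 0.57   -0.3705] z90 0.0988
top white 89 px 185.7 170.9 xy [0.5945 0.3391] z90 0.097
scene yellow 90 px 179.2 134.3 xy [ 0.3036 -0.2752] z90 0.0933
scene blue 125 px 116.9 175.4 xy [ 0.5731 -0.3714] z90 0.096
scene white 19 px 112.0 214.0 xy [ 0.7306 -0.2923] z90 0.1167
scene white 186 px 344.5 219.0 xy [0.594 0.34 ] z90 0.0965
logger top z top 0.05983508623618759
logger top z scene 0.06018120963043835
scale top z scene 0.05920942506963554
```

View pics/dscene.png

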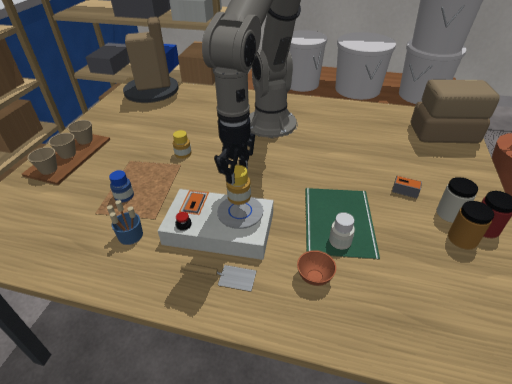

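White stays at (343,230), the yellow is in hand at (238,180) and the blue is unmoved at (120,185). Yellow goes to the mat centre.

Emit:
move_arm --motion '[[0,[0,-0.04,-0.05],[0.07,0,0]],[0,[0,-0.1,-0.12],[0.15,-0.002,0]],[0,[0,-0.18,-0.2],[0.23,-0.004,0]],[0,[0,-0.26,-0.28],[0.31,-0.005,0]],[0,[0,-0.34,-0.36],[0.39,-0.005,0]],[0,[0,-0.42,-0.44],[0.47,-0.005,0]],[0,[0,-0.48,-0.51],[0.55,-0.005,0]],[0,[0.01,-0.52,-0.55],[0.63,-0.005,0]],[0,[0.022,-0.52,-0.55],[0.677,-0.005,0]],[0,[0.022,-0.52,-0.55],[0.677,-0.005,0]]]'

```text
clock: 33.0
eef_pos: [0.5049, 0.3285, 0.1951]
tool_rot: [2.127, 0.17, -2.14]
ft_force: [-0.1, -0.1, -2.2]
opening: 0.0488
```

```bash
python3 g.py .507 .328 .08 -80.8
```

```text
t 33.0 pos [0.5049 0.3285 0.1951] jawyaw -80.6 xax [-0.006 -0.006 -1.   ] z-ax [-0.99 -0.16  0.01] q [-1.28  0.48  0.87  1.71 -0.39  1.15 -1.71] F [-0.1 -0.1 -2.2] open 0.0488
[0.507, 0.328, 0.08, -80.8] (array([ 0.2876,  0.0007, -0.0069]), array([ 0.0022,  0.004 , -0.0029]))
```

Emit:
move_arm --motion '[[0,[0.06,0.001,-0.006],[0.002,0.004,-0.003]],[0,[0.14,0.001,-0.006],[0.002,0.004,-0.003]],[0,[0.21,0.001,-0.006],[0.002,0.004,-0.003]],[0,[0.26,0.001,-0.006],[0.002,0.004,-0.003]],[0,[0.285,0.001,-0.006],[0.002,0.004,-0.003]],[0,[0.3,0.001,-0.006],[0.002,0.004,-0.003]],[0,[0.306,0.001,-0.006],[0.002,0.004,-0.003]],[0,[0.306,0.001,-0.006],[0.002,0.004,-0.003]]]'

```text
clock: 33.8
eef_pos: [0.5093, 0.3275, 0.0751]
tool_rot: [2.144, 0.173, -2.137]
ft_force: [-0.5, 0.8, -3.2]
opening: 0.0489
```

```bash
python3 g.py .507 .328 .068 -80.8;python3 crop.py y8.png .54 .33 .05
```

```text
t 33.8 pos [0.5093 0.3275 0.0751] jawyaw -80.94 xax [ 0.003  0.003 -1.   ] z-ax [-0.99 -0.16 -0.  ] q [-1.2   0.61  0.77  1.82 -0.52  0.93 -1.61] F [-0.5  0.8 -3.2] open 0.0489
[0.507, 0.328, 0.068, -80.8] (array([ 0.0178, -0.0021,  0.0056]), array([-0.0015, -0.0025,  0.0019]))
```

View pics/y8.png

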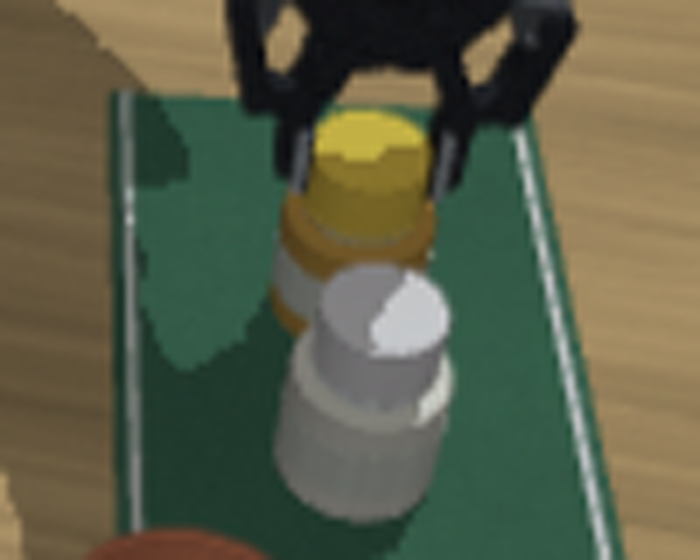

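Emit:
move_arm --motion '[[0,[0.006,0,0.004],[0,0,0]],[0,[0.011,0,0.004],[0,0,0]],[0,[0.014,0,0.004],[0,0,0]],[0,[0.014,0,0.004],[0,0,0]]]'

```text
clock: 34.25
eef_pos: [0.5073, 0.3275, 0.0694]
tool_rot: [2.144, 0.173, -2.137]
ft_force: [-2.3, 0.3, 2.2]
opening: 0.0488
```

```bash
python3 g.py
```

```text
t 34.25 pos [0.5073 0.3275 0.0694] jawyaw -80.93 xax [ 0.003  0.003 -1.   ] z-ax [-0.99 -0.16 -0.  ] q [-1.2   0.61  0.76  1.82 -0.53  0.92 -1.61] F [-2.3  0.3  2.2] open 0.0488
```

Contact. Release and rise.

Emit:
move_arm --motion '[[0.6,[0,0,0],[0,0,0]],[0.7,[0,0,0],[0,0,0]],[1,[0,0,0],[0,0,0]],[1,[0,0,0],[0,0,0]],[1,[-0.05,0,0],[0,0,0]],[1,[-0.15,0,0],[0,0,0]],[1,[-0.25,0,0],[0,0,0]],[1,[-0.33,0,0],[0,0,0]],[1,[-0.33,0,0],[0,0,0]]]'

```text
clock: 35.15
eef_pos: [0.5101, 0.3277, 0.2059]
tool_rot: [2.154, 0.177, -2.131]
ft_force: [-0.4, 0.0, 0.5]
opening: 0.0857
```

```bash
python3 g.py .5715 -.371 .2 -20; python3 crop.py y9.png .54 .33 .05; python3 jars.py e | grep -v 'xy \[0.6'
```

```text
t 35.15 pos [0.5101 0.3277 0.2059] jawyaw -80.97 xax [ 0.01   0.008 -1.   ] z-ax [-0.99 -0.16 -0.01] q [-1.29  0.46  0.88  1.7  -0.39  1.15 -1.71] F [-0.4  0.   0.5] open 0.0857
[0.5715, -0.371, 0.2, -20.0] (array([1.6000e-03, 1.7492e+00, 1.2270e-01]), array([-6.774e-01, -8.800e-03,  1.000e-04]))
top yellow 43 px 190.5 196.5 xy [0.4992 0.3221] z90 0.0975
top yellow 90 px 356.4 248.0 xy [ 0.2964 -0.2759] z90 0.0959
top blue 89 px 378.3 172.1 xy [ 0.5709 -0.3711] z90 0.0993
scene yellow 87 px 179.1 134.2 xy [ 0.3032 -0.2762] z90 0.0935
scene yellow 172 px 342.7 197.9 xy [0.5095 0.3292] z90 0.096
scene blue 129 px 116.9 175.6 xy [ 0.5739 -0.371 ] z90 0.0962
logger top z top 0.05991478609458508
logger top z scene 0.06034159383767394
scale top z scene 0.059544739241167745
```

View pics/y9.png

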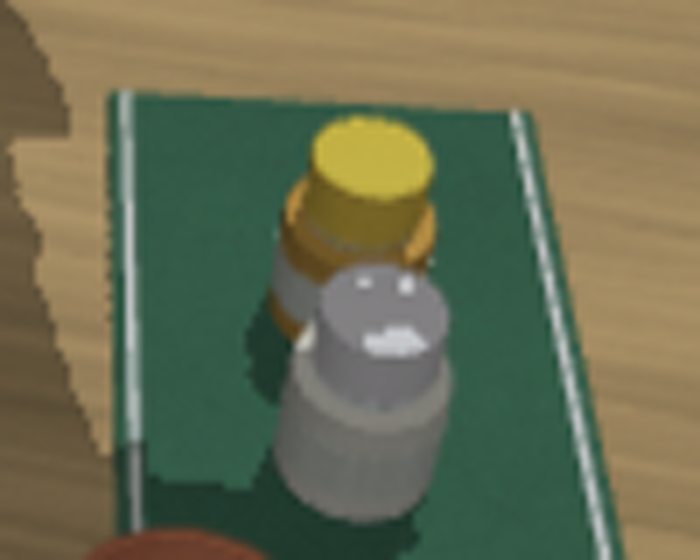

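View pics/etop.png

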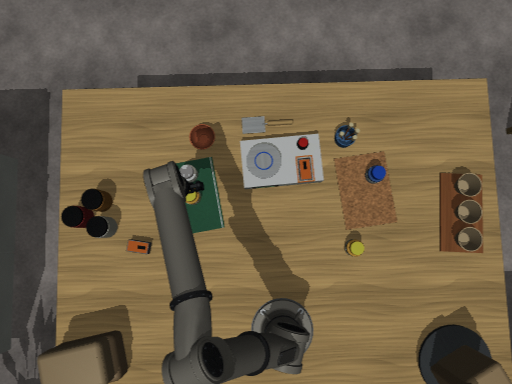

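White and yellow both stand on the mat, at (370,310) and (372,155) in the crop. Blue is last, and unmoved at (377,172) in the top view.

Emit:
move_arm --motion '[[1,[0,0.97,0.068],[-0.677,-0.008,0]],[1,[0,0.97,0.068],[-0.677,-0.008,0]],[1,[0,0.97,0.068],[-0.677,-0.008,0]],[1,[0,0.97,0.068],[-0.677,-0.008,0]],[1,[0,0.97,0.068],[-0.677,-0.008,0]],[1,[0,0.97,0.068],[-0.677,-0.008,0]],[1,[0,0.97,0.068],[-0.677,-0.008,0]],[1,[0,0.97,0.068],[-0.677,-0.008,0]],[1,[0,0.97,0.068],[-0.677,-0.008,0]],[1,[0,0.97,0.068],[-0.677,-0.008,0]]]'

```text
clock: 36.3
eef_pos: [0.54, -0.062, 0.1986]
tool_rot: [1.455, 1.022, -1.474]
ft_force: [-0.1, 1.2, 0.1]
opening: 0.0857
```

```bash
python3 g.py .571 -.371 .12 -20; python3 jars.py f | grep blue
```

```text
t 36.3 pos [ 0.54   -0.062   0.1986] jawyaw -20.24 xax [-0.009 -0.005 -1.   ] z-ax [-0.35 -0.94  0.01] q [-0.59  0.32  0.77  1.84 -0.24  1.09 -0.09] F [-0.1  1.2  0.1] open 0.0857
[0.571, -0.371, 0.12, -20.0] (array([0.1995, 0.3415, 0.6963]), array([-0.0027,  0.005 ,  0.0045]))
top blue 96 px 378.1 171.7 xy [ 0.5723 -0.3705] z90 0.0981
scene blue 126 px 116.9 175.5 xy [ 0.5732 -0.3716] z90 0.096
scene blue 20 px 229.9 211.2 xy [0.6405 0.0272] z90 0.0917
```

Emit:
move_arm --motion '[[1,[0,0.3415,0.696],[-0.003,0.005,0.004]],[1,[0,0.3415,0.696],[-0.003,0.005,0.004]],[1,[0,0.3415,0.696],[-0.003,0.005,0.004]],[1,[0,0.3415,0.696],[-0.003,0.005,0.004]],[1,[0,0.3415,0.696],[-0.003,0.005,0.004]],[1,[0,0.3415,0.696],[-0.003,0.005,0.004]],[1,[0,0.3415,0.696],[-0.003,0.005,0.004]],[1,[0.1,0.3415,0.696],[-0.003,0.005,0.004]],[1,[0.195,0.3415,0.696],[-0.003,0.005,0.004]],[1,[0.195,0.3415,0.696],[-0.003,0.005,0.004]]]'

```text
clock: 37.4
eef_pos: [0.5718, -0.3634, 0.1165]
tool_rot: [1.457, 1.04, -1.46]
ft_force: [-0.5, 0.3, -0.4]
opening: 0.0854
```

```bash
python3 g.py .571 -.371 .063 -20;python3 crop.py b1.png .571 -.36 .08
```

```text
t 37.4 pos [ 0.5718 -0.3634  0.1165] jawyaw -19.54 xax [-0.008  0.008 -1.   ] z-ax [-0.33 -0.94 -0.01] q [ 0.04  0.66  0.7   1.58 -0.46  1.08  0.52] F [-0.5  0.3 -0.4] open 0.0854
[0.571, -0.371, 0.063, -20.0] (array([0.1337, 0.0058, 0.0194]), array([ 0.0051, -0.0033,  0.0067]))
```

View pics/b1.png

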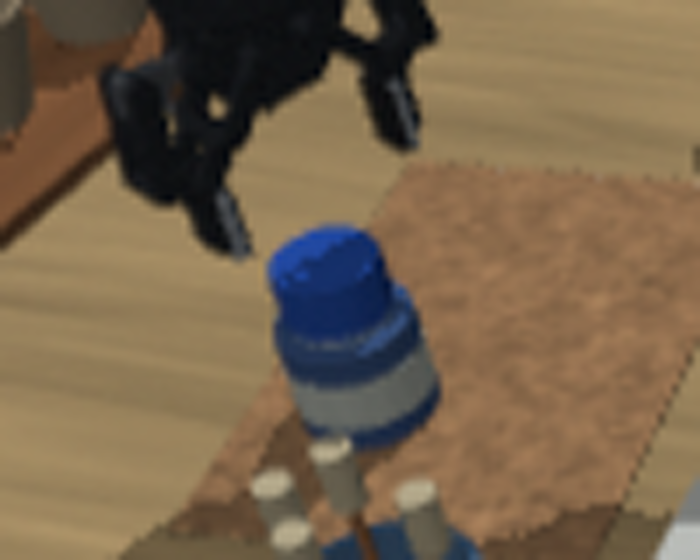

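Emit:
move_arm --motion '[[1,[0.01,0,0.01],[0.003,-0.002,0.004]],[1,[0.01,0,0.01],[0.003,-0.002,0.004]],[1,[0.01,0,0.01],[0.003,-0.002,0.004]],[1,[0.01,0,0.01],[0.003,-0.002,0.004]]]'

```text
clock: 37.85
eef_pos: [0.573, -0.3734, 0.1205]
tool_rot: [1.463, 1.013, -1.456]
ft_force: [0.2, 0.1, 0.0]
opening: 0.0856
```

```bash
python3 g.py .571 -.371 .063 -20
```

```text
t 37.85 pos [ 0.573  -0.3734  0.1205] jawyaw -20.0 xax [ 0.009 -0.006 -1.   ] z-ax [-0.34 -0.94  0.  ] q [ 0.05  0.65  0.7   1.58 -0.47  1.07  0.52] F [0.2 0.1 0. ] open 0.0856
[0.571, -0.371, 0.063, -20.0] (array([ 0.1438, -0.0082, -0.0043]), array([-0.    ,  0.0014, -0.0064]))
```

Emit:
move_arm --motion '[[1,[0.03,-0.004,-0.004],[0,0.001,-0.004]],[1,[0.08,-0.004,-0.004],[0,0.001,-0.004]],[1,[0.12,-0.004,-0.004],[0,0.001,-0.004]],[1,[0.143,-0.004,-0.004],[0,0.001,-0.004]],[1,[0.143,-0.004,-0.004],[0,0.001,-0.004]],[0,[0.143,-0.004,-0.004],[0,0.001,-0.004]],[0,[0.143,-0.004,-0.004],[0,0.001,-0.004]],[0,[0.143,-0.004,-0.004],[0,0.001,-0.004]],[0,[0.143,-0.004,-0.004],[0,0.001,-0.004]],[0,[0.143,-0.004,-0.004],[0,0.001,-0.004]]]' --force 40

```text
clock: 38.85
eef_pos: [0.5725, -0.372, 0.0631]
tool_rot: [1.462, 1.019, -1.459]
ft_force: [1.5, -0.4, 4.3]
opening: 0.0491
```

```bash
python3 g.py .571 -.371 .063 -20;python3 crop.py b2.png .571 -.36 .08
```

```text
t 38.85 pos [ 0.5725 -0.372   0.0631] jawyaw -20.0 xax [ 0.003 -0.002 -1.   ] z-ax [-0.34 -0.94  0.  ] q [ 0.07  0.71  0.67  1.62 -0.51  0.98  0.55] F [ 1.5 -0.4  4.3] open 0.0491
[0.571, -0.371, 0.063, -20.0] (array([ 0.0003, -0.0044, -0.0009]), array([-0.    ,  0.0007, -0.0024]))
```

View pics/b2.png

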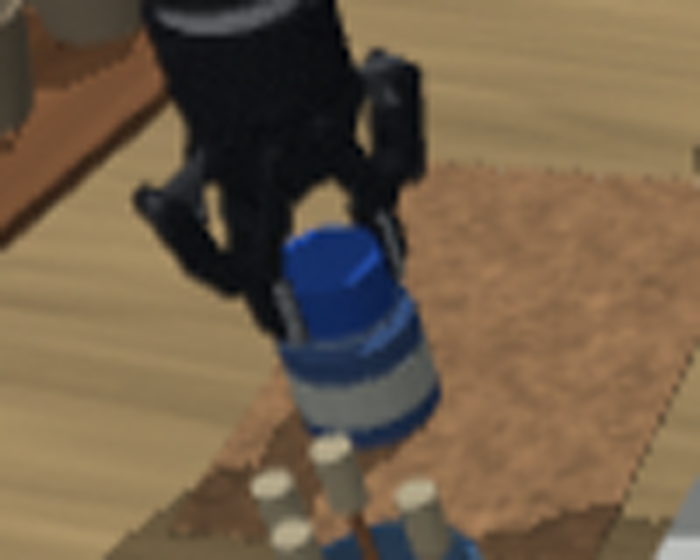

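The blue lid is gripped at (335,280). Lift and carry.

Emit:
move_arm --motion '[[0,[-0.03,0,0],[0,0,0]],[0,[-0.1,0,0],[0,0,0]],[0,[-0.2,0,0],[0,0,0]],[0,[-0.3,0,0],[0,0,0]],[0,[-0.34,0,0],[0,0,0]],[0,[-0.34,0,-0.04],[0,0,0]],[0,[-0.34,0,-0.11],[0,0,0]],[0,[-0.34,0,-0.2],[0,0,0]],[0,[-0.34,0,-0.28],[0,0,0]],[0,[-0.34,0,-0.3],[0,0,0]]]'

```text
clock: 39.9
eef_pos: [0.6143, -0.249, 0.1935]
tool_rot: [1.458, 1.036, -1.456]
ft_force: [0.6, 0.3, -4.1]
opening: 0.049
```

```bash
python3 g.py .6266 .0511 .195 -20
```

```text
t 39.9 pos [ 0.6143 -0.249   0.1935] jawyaw -19.51 xax [-0.003  0.007 -1.   ] z-ax [-0.33 -0.94 -0.01] q [-0.18  0.56  0.74  1.56 -0.4   1.19  0.3 ] F [ 0.6  0.3 -4.1] open 0.049
[0.6266, 0.0511, 0.195, -20.0] (array([ 0.0014, -0.2216, -0.7175]), array([ 0.0055, -0.0034,  0.0033]))
```

Emit:
move_arm --motion '[[0,[0,-0.015,-0.05],[0.005,-0.003,0.003]],[0,[0,-0.045,-0.14],[0.005,-0.003,0.003]],[0,[0,-0.08,-0.25],[0.005,-0.003,0.003]],[0,[0,-0.115,-0.36],[0.005,-0.003,0.003]],[0,[0,-0.15,-0.47],[0.005,-0.003,0.003]],[0,[0,-0.18,-0.58],[0.005,-0.003,0.003]],[0,[0,-0.205,-0.66],[0.005,-0.003,0.003]],[0,[0,-0.22,-0.71],[0.005,-0.003,0.003]],[0,[0,-0.2216,-0.7175],[0.005,-0.003,0.003]],[0,[0,-0.2216,-0.7175],[0.005,-0.003,0.003]]]'

```text
clock: 40.9
eef_pos: [0.6261, 0.0426, 0.1954]
tool_rot: [1.46, 1.013, -1.468]
ft_force: [-0.5, -0.6, -4.0]
opening: 0.0486
```

Emit:
move_arm --motion '[[0,[0.03,0,0],[0,0,0]],[0,[0.05,0,0],[0,0,0]],[0,[0.05,0,0],[0,0,0]],[0,[0.05,0,0],[0,0,0]]]'

```text
clock: 41.3
eef_pos: [0.6272, 0.0404, 0.1769]
tool_rot: [1.465, 1.009, -1.468]
ft_force: [-1.0, 0.4, -3.3]
opening: 0.0487
```

```bash
python3 g.py .6266 .0511 .16 -20;python3 crop.py b3.png .6266 .0511 .1
```

```text
t 41.3 pos [0.6272 0.0404 0.1769] jawyaw -20.55 xax [ 0.003 -0.008 -1.   ] z-ax [-0.35 -0.94  0.01] q [-0.67  0.5   0.74  1.67 -0.36  1.11 -0.19] F [-1.   0.4 -3.3] open 0.0487
[0.6266, 0.0511, 0.16, -20.0] (array([ 0.0421, -0.011 , -0.0247]), array([-0.0061,  0.0038, -0.0034]))
```

View pics/b3.png

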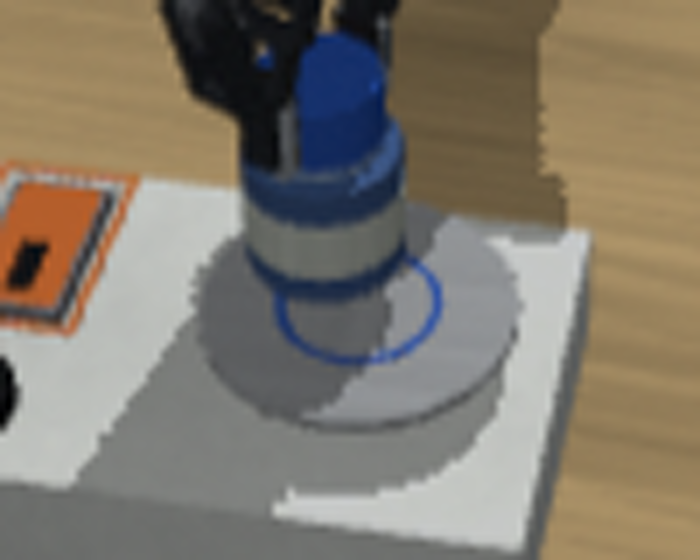

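Emit:
move_arm --motion '[[0,[0,-0.008,-0.022],[-0.006,0.003,-0.003]],[0,[0.02,-0.008,-0.022],[-0.006,0.003,-0.003]],[0,[0.035,-0.008,-0.022],[-0.006,0.003,-0.003]],[0,[0.035,-0.008,-0.022],[-0.006,0.003,-0.003]],[0,[0.035,-0.008,-0.022],[-0.006,0.003,-0.003]]]'

```text
clock: 41.85
eef_pos: [0.6275, 0.0505, 0.1631]
tool_rot: [1.46, 1.022, -1.461]
ft_force: [-0.7, 0.4, -3.7]
opening: 0.0491
```

```bash
python3 g.py .6266 .0511 .147 -20;python3 crop.py b4.png .6266 .0511 .1
```

```text
t 41.85 pos [0.6275 0.0505 0.1631] jawyaw -19.93 xax [ 0.001 -0.001 -1.   ] z-ax [-0.34 -0.94  0.  ] q [-0.67  0.52  0.72  1.68 -0.38  1.09 -0.18] F [-0.7  0.4 -3.7] open 0.0491
[0.6266, 0.0511, 0.147, -20.0] (array([ 0.0402, -0.0027, -0.0007]), array([ 0.0008,  0.0007, -0.0007]))
```

View pics/b4.png

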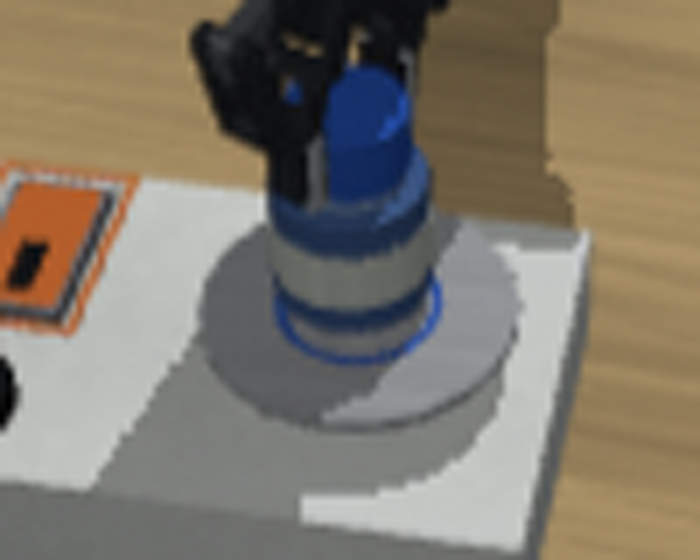

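Emit:
move_arm --motion '[[0,[0.01,-0.002,-0.001],[0,0,0]],[0,[0.02,-0.002,-0.001],[0,0,0]],[0,[0.028,-0.002,-0.001],[0,0,0]],[0,[0.034,-0.002,-0.001],[0,0,0]],[0,[0.04,-0.002,-0.001],[0,0,0]],[0,[0.044,-0.002,-0.001],[0,0,0]],[0,[0.044,-0.002,-0.001],[0,0,0]]]'

```text
clock: 42.6
eef_pos: [0.6269, 0.0514, 0.1458]
tool_rot: [1.46, 1.023, -1.46]
ft_force: [-1.7, 0.1, -1.6]
opening: 0.0487
```

```bash
python3 g.py .6266 .0511 .147 -20;python3 crop.py b5.png .6266 .0511 .1
```

```text
t 42.6 pos [0.6269 0.0514 0.1458] jawyaw -19.92 xax [ 0.001 -0.001 -1.   ] z-ax [-0.34 -0.94  0.  ] q [-0.66  0.53  0.71  1.7  -0.39  1.06 -0.17] F [-1.7  0.1 -1.6] open 0.0487
[0.6266, 0.0511, 0.147, -20.0] (array([-0.003 , -0.0005,  0.001 ]), array([ 0.0009,  0.0004, -0.0006]))
```

View pics/b5.png

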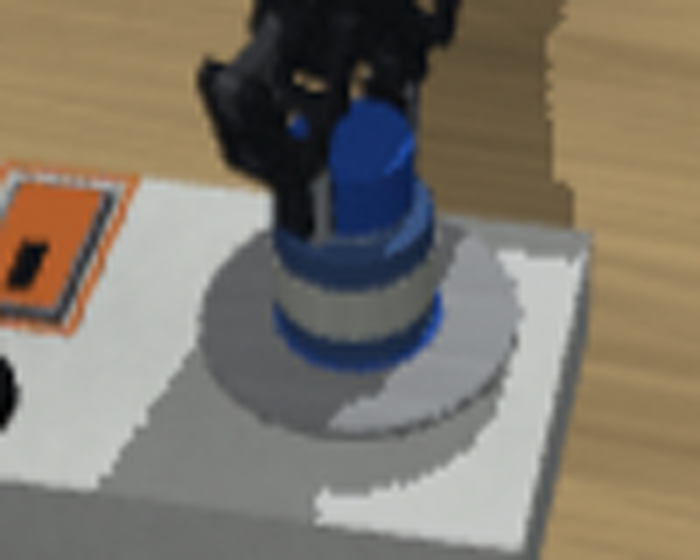

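It's centred on the ring. Lower 2 mm more, release and wait.

Emit:
move_arm --motion '[[0,[0.005,0,0],[0,0,0]],[0.58,[0.005,0,0],[0,0,0]],[0.65,[0.005,0,0],[0,0,0]],[0.75,[0.005,0,0],[0,0,0]],[0.8,[0.005,0,0],[0,0,0]],[0.8,[0.005,0,0],[0,0,0]],[0.8,[0.005,0,0],[0,0,0]],[0.8,[0.005,0,0],[0,0,0]],[0.8,[0.005,0,0],[0,0,0]],[0.8,[0.005,0,0],[0,0,0]]]'

```text
clock: 43.65
eef_pos: [0.6272, 0.0514, 0.1439]
tool_rot: [1.461, 1.023, -1.46]
ft_force: [0.4, -0.3, 0.6]
opening: 0.068
```

```bash
python3 g.py ;python3 crop.py b6.png .6266 .0511 .1
```

```text
t 43.65 pos [0.6272 0.0514 0.1439] jawyaw -19.92 xax [ 0.001 -0.001 -1.   ] z-ax [-0.34 -0.94  0.  ] q [-0.66  0.53  0.71  1.7  -0.39  1.05 -0.17] F [ 0.4 -0.3  0.6] open 0.068
```

View pics/b6.png

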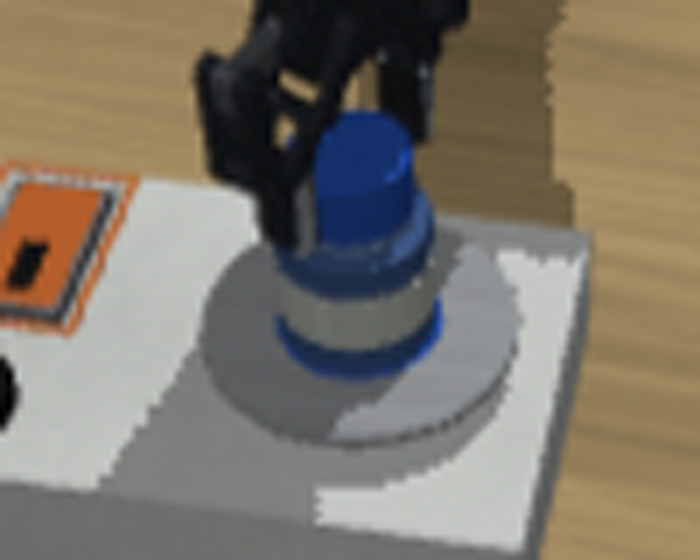

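Emit:
move_arm --motion '[[0.8,[0,0,0],[0,0,0]],[0.8,[0,0,0],[0,0,0]],[0.8,[0,0,0],[0,0,0]],[0.8,[0,0,0],[0,0,0]],[0.8,[0,0,0],[0,0,0]],[0.8,[0,0,0],[0,0,0]],[0.8,[0,0,0],[0,0,0]]]'

```text
clock: 44.4
eef_pos: [0.6272, 0.0513, 0.1439]
tool_rot: [1.461, 1.022, -1.46]
ft_force: [0.3, -0.2, -0.1]
opening: 0.0682
```

Emit:
move_arm --motion '[[0,[0,0,0],[0,0,0]],[0,[0,0,0],[0,0,0]],[0,[0,0,0],[0,0,0]],[0,[0,0,0],[0,0,0]],[0,[0,0,0],[0,0,0]],[0,[-0.03,0,0],[0,0,0]],[0,[-0.06,0,0],[0,0,0]],[0,[-0.12,0,0],[0,0,0]],[0,[-0.15,0,0],[0,0,0]],[0,[-0.15,0,0],[0,0,0]]]'

```text
clock: 45.4
eef_pos: [0.6285, 0.0512, 0.2063]
tool_rot: [1.464, 1.021, -1.456]
ft_force: [0.6, 0.2, -3.5]
opening: 0.0488
```

```bash
python3 g.py .422 .314 .2 -80.8; python3 jars.py g1 | grep -v 'xy \[0.6'
```

```text
t 45.4 pos [0.6285 0.0512 0.2063] jawyaw -19.92 xax [ 0.006 -0.    -1.   ] z-ax [-0.34 -0.94 -0.  ] q [-0.69  0.47  0.75  1.64 -0.34  1.16 -0.21] F [ 0.6  0.2 -3.5] open 0.0488
[0.422, 0.314, 0.2, -80.8] (array([ 0.0128, -0.7092, -0.4418]), array([ 0.6765, -0.0028, -0.0026]))
top yellow 86 px 188.4 194.3 xy [0.5073 0.3296] z90 0.0979
top yellow 101 px 356.6 247.4 xy [ 0.2983 -0.2766] z90 0.0953
scene yellow 87 px 178.9 134.3 xy [ 0.304  -0.2764] z90 0.0929
scene yellow 174 px 342.7 198.0 xy [0.51   0.3291] z90 0.0961
logger top z top 0.059811843683636026
logger top z scene 0.060561013049434155
scale top z scene 0.05938399361057969
```

View pics/g1scene.png

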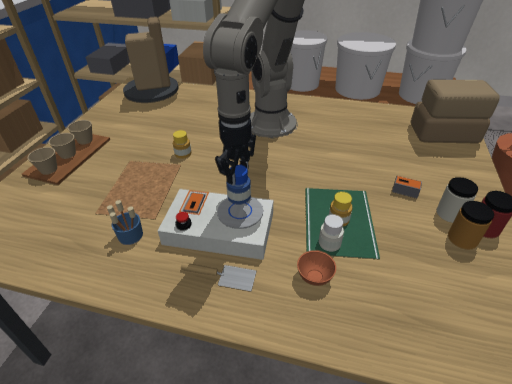

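The white jar has been knocked: its lid was at (344,219) and is now near (332,222), nearer the bowl. I'll measure it.

```bash
python3 - <<'E'
from m import *
F={n:grab(n) for n in('top','scene')}
for n,f in F.items():
    P=cloud(f)
    x,y,z=[P[...,i] for i in range(3)]
    m=(z>.084)&(z<.11)&(x>.54)&(x<.75)&(y>.22)&(y<.45)
    n_,l,s,c=cv2.connectedComponentsWithStats(m.astype(np.uint8))
    for i in range(1,n_):
        if s[i,4]>15: v,u=np.nonzero(l==i);print(n,s[i,4],c[i],ray(f,*c[i],.095)[:2].round(4))
    b=(z>.03)&(z<.06)&(x>.6)&(x<.85)&(y>.2)&(y<.4);q=P[b];print('bowl',n,q[:,:2].mean(0),len(q)) 
R=np.radians(9.2);
E
python3 crop.py k1.png .6 .32 .05; python3 crop.py k0.png .55 .3 .05 100 100 6
```

```text
top 141 [192.95035461 166.85815603] [0.6084 0.3115]
bowl top [0.72843821 0.2897185 ] 200
scene 240 [333.09583333 222.35833333] [0.617 0.311]
bowl scene [0.69831845 0.29272847] 686
```

View pics/k1.png

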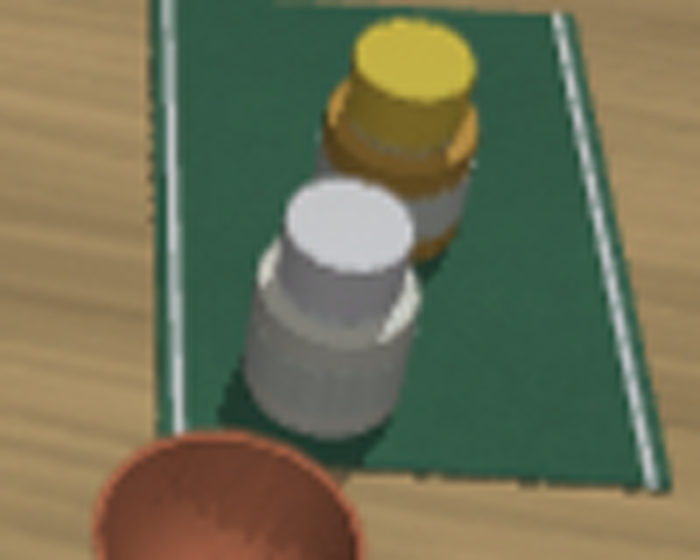

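White stands upright at about (0.610, 0.311). That puts its base edge about 0.13 m from the mat centre along the mat, against a half-length of 0.14 m. The crop shows a green margin below the base at (330,437), so it is still wholly on the mat and I'll leave it. Blue goes to the near end.

Emit:
move_arm --motion '[[0,[0,-0.05,-0.03],[0.07,0,0]],[0,[0,-0.13,-0.08],[0.15,-0.002,0]],[0,[0,-0.23,-0.14],[0.23,-0.002,0]],[0,[0,-0.33,-0.21],[0.31,-0.002,0]],[0,[0,-0.43,-0.27],[0.39,-0.002,0]],[0,[0,-0.53,-0.33],[0.47,-0.002,0]],[0,[0,-0.62,-0.39],[0.55,-0.002,0]],[0,[0,-0.69,-0.43],[0.63,-0.002,-0.002]],[0,[0.012,-0.709,-0.442],[0.676,-0.002,-0.002]],[0,[0.012,-0.709,-0.442],[0.676,-0.002,-0.002]]]'

```text
clock: 46.7
eef_pos: [0.4184, 0.316, 0.1974]
tool_rot: [2.129, 0.176, -2.139]
ft_force: [-0.4, -1.1, -5.0]
opening: 0.0487
```

Emit:
move_arm --motion '[[0,[0.02,0,0],[0,0,0]],[0,[0.02,0,0],[0,0,0]]]'

```text
clock: 46.9
eef_pos: [0.4209, 0.3123, 0.1896]
tool_rot: [2.133, 0.169, -2.142]
ft_force: [-0.5, 0.2, -4.2]
opening: 0.049
```

```bash
python3 g.py .422 .314 .08 -80.8
```

```text
t 46.9 pos [0.4209 0.3123 0.1896] jawyaw -80.85 xax [-0.004 -0.002 -1.   ] z-ax [-0.99 -0.16  0.  ] q [-1.54  0.36  1.02  1.9  -0.35  1.08 -1.79] F [-0.5  0.2 -4.2] open 0.049
[0.422, 0.314, 0.08, -80.8] (array([ 0.274 , -0.0041, -0.0046]), array([-0.0005,  0.0027, -0.0011]))
```

Emit:
move_arm --motion '[[0,[0.05,-0.003,-0.003],[0,0.003,0]],[0,[0.12,-0.003,-0.003],[0,0.003,0]],[0,[0.2,-0.003,-0.003],[0,0.003,0]],[0,[0.25,-0.003,-0.003],[0,0.003,0]],[0,[0.28,-0.003,-0.003],[0,0.003,0]],[0,[0.293,-0.003,-0.003],[0,0.003,0]],[0,[0.293,-0.003,-0.003],[0,0.003,0]],[0,[0.293,-0.003,-0.003],[0,0.003,0]]]'

```text
clock: 47.7
eef_pos: [0.4224, 0.3158, 0.0743]
tool_rot: [2.142, 0.174, -2.134]
ft_force: [-0.0, -0.2, -4.5]
opening: 0.0487
```

```bash
python3 g.py .422 .314 .065 -80.8;python3 crop.py b8.png .47 .33 .05
```

```text
t 47.7 pos [0.4224 0.3158 0.0743] jawyaw -80.78 xax [ 0.003  0.001 -1.   ] z-ax [-0.99 -0.16 -0.  ] q [-1.41  0.52  0.88  2.   -0.52  0.86 -1.65] F [-0.  -0.2 -4.5] open 0.0487
[0.422, 0.314, 0.065, -80.8] (array([0.0233, 0.0044, 0.0017]), array([ 0.0003, -0.0022,  0.0006]))
```

View pics/b8.png

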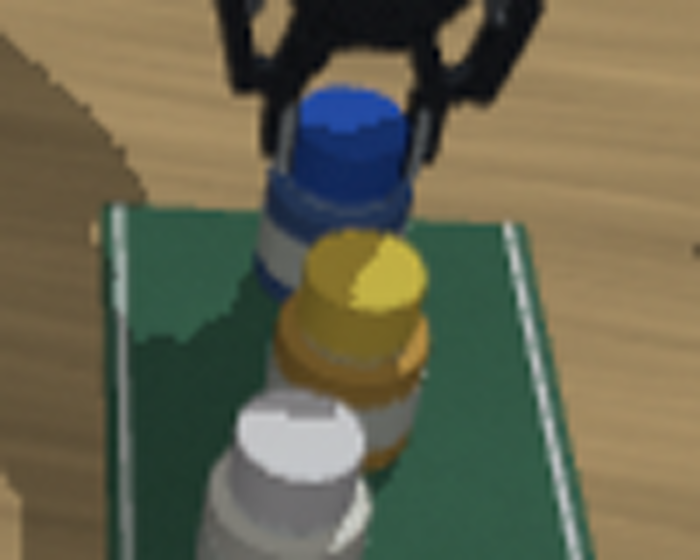

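Emit:
move_arm --motion '[[0,[0.008,0.002,0],[0,0,0]],[0,[0.014,0.002,0],[0,0,0]],[0,[0.019,0.002,0],[0,0,0]],[0,[0.022,0.002,0],[0,0,0]],[0,[0.022,0.002,0],[0,0,0]]]'

```text
clock: 48.25
eef_pos: [0.4216, 0.3148, 0.066]
tool_rot: [2.139, 0.174, -2.137]
ft_force: [-4.1, -2.7, 10.2]
opening: 0.0494
```

```bash
python3 g.py
```

```text
t 48.25 pos [0.4216 0.3148 0.066 ] jawyaw -80.76 xax [ 0.     0.001 -1.   ] z-ax [-0.99 -0.16 -0.  ] q [-1.4   0.53  0.86  2.01 -0.54  0.85 -1.64] F [-4.1 -2.7 10.2] open 0.0494
```

Contact (+10 N). Back off 2 mm, release and rise.

Emit:
move_arm --motion '[[0,[-0.005,0,0],[0,0,0]],[0.6,[-0.005,0,0],[0,0,0]],[0.7,[-0.005,0,0],[0,0,0]],[1,[-0.005,0,0],[0,0,0]],[1,[-0.005,0,0],[0,0,0]],[1,[-0.05,0,0],[0,0,0]],[1,[-0.15,0,0],[0,0,0]],[1,[-0.25,0,0],[0,0,0]],[0,[-0.33,0,0],[0,0,0]],[0,[-0.33,0,0],[0,0,0]]]'

```text
clock: 49.25
eef_pos: [0.4241, 0.3162, 0.2007]
tool_rot: [2.149, 0.179, -2.131]
ft_force: [0.1, 0.6, 0.4]
opening: 0.0593
```

```bash
python3 g.py .6915 -.0975 .2 -20; python3 jars.py i; python3 crop.py b9.png .5 .32 .05
```

```text
t 49.25 pos [0.4241 0.3162 0.2007] jawyaw -80.76 xax [ 0.008  0.006 -1.   ] z-ax [-0.99 -0.16 -0.01] q [-1.56  0.35  1.04  1.89 -0.34  1.09 -1.8 ] F [0.1 0.6 0.4] open 0.0593
[0.6915, -0.0975, 0.2, -20.0] (array([ 2.0000e-04,  1.1283e+00, -4.9370e-01]), array([-6.751e-01, -6.700e-03,  1.000e-04]))
top yellow 90 px 188.3 194.4 xy [0.5069 0.33  ] z90 0.0982
top yellow 98 px 356.9 247.8 xy [ 0.2971 -0.2777] z90 0.0948
top blue 17 px 263.0 154.1 xy [0.6498 0.0518] z90 0.0914
top blue 30 px 194.2 221.3 xy [0.4083 0.3094] z90 0.0981
top white 156 px 260.4 169.6 xy [0.5919 0.0631] z90 0.0929
top white 20 px 261.9 160.2 xy [0.6266 0.0565] z90 0.094
top white 57 px 190.6 166.7 xy [0.6096 0.3208] z90 0.0965
top white 17 px 276.4 162.2 xy [0.6177 0.0031] z90 0.0918
scene yellow 87 px 179.0 134.3 xy [ 0.3038 -0.2762] z90 0.0932
scene yellow 176 px 342.6 198.0 xy [0.51  0.329] z90 0.096
scene blue 135 px 340.0 178.7 xy [0.4232 0.315 ] z90 0.0962
scene blue 20 px 229.9 211.2 xy [0.6405 0.0272] z90 0.0917
scene white 800 px 239.8 210.9 xy [0.6324 0.0538] z90 0.0917
scene white 237 px 239.7 210.1 xy [0.6294 0.0527] z90 0.0922
scene white 98 px 337.1 221.5 xy [0.6081 0.3213] z90 0.0964
logger top z top 0.060159296543462595
logger top z scene 0.06011813041767813
scale top z scene 0.05942170897143889
```

View pics/b9.png

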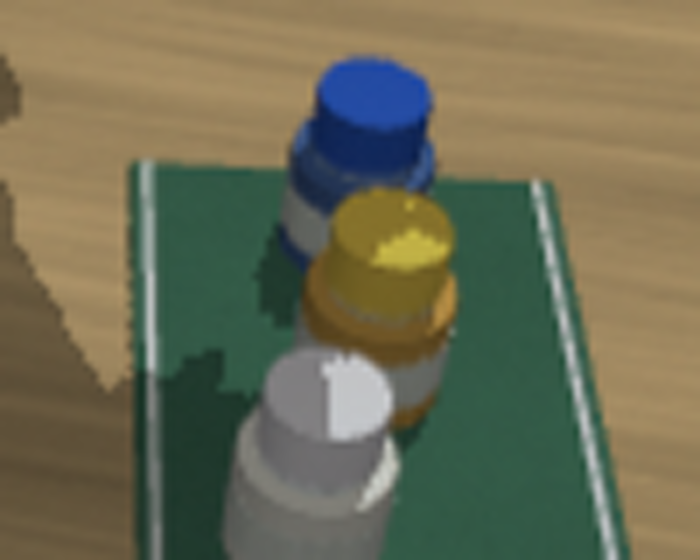

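All three jars stand on the mat. Now the plunger at (0.6915, -0.0972).

Emit:
move_arm --motion '[[0,[0,0.95,-0.416],[-0.675,-0.006,0]],[0,[0,0.95,-0.416],[-0.675,-0.006,0]],[0,[0,0.95,-0.416],[-0.675,-0.006,0]],[0,[0,0.95,-0.416],[-0.675,-0.006,0]],[0,[0,0.95,-0.416],[-0.675,-0.006,0]],[0,[0,0.95,-0.416],[-0.675,-0.006,0]],[0,[0,0.95,-0.416],[-0.675,-0.006,0]],[0,[0,0.95,-0.416],[-0.675,-0.006,0]],[0,[0,0.95,-0.416],[-0.675,-0.006,0]],[0,[0,0.95,-0.416],[-0.675,-0.006,0]]]'

```text
clock: 50.4
eef_pos: [0.6466, -0.041, 0.195]
tool_rot: [1.456, 1.013, -1.478]
ft_force: [-0.4, -0.0, 0.6]
opening: 0.0004
```

```bash
python3 g.py .6915 -.0973 .12 -20
```

```text
t 50.4 pos [ 0.6466 -0.041   0.195 ] jawyaw -20.53 xax [-0.007 -0.01  -1.   ] z-ax [-0.35 -0.94  0.01] q [-0.53  0.53  0.75  1.59 -0.37  1.17 -0.06] F [-0.4 -0.   0.6] open 0.0004
[0.6915, -0.0973, 0.12, -20.0] (array([0.188 , 0.1551, 0.09  ]), array([-0.0059,  0.0078,  0.002 ]))
```

Emit:
move_arm --motion '[[0,[0,0.155,0.09],[-0.006,0.007,0.002]],[0,[0,0.155,0.09],[-0.006,0.007,0.002]],[0,[0.1,0.155,0.09],[-0.006,0.007,0.002]],[0,[0.188,0.155,0.09],[-0.006,0.007,0.002]],[0,[0.188,0.155,0.09],[-0.006,0.007,0.002]],[0,[0.188,0.155,0.09],[-0.006,0.007,0.002]]]'

```text
clock: 51.0
eef_pos: [0.6912, -0.0881, 0.1205]
tool_rot: [1.457, 1.034, -1.455]
ft_force: [0.4, 0.0, 0.0]
opening: 0.0
```

```bash
python3 g.py .6915 -.0973 .1 -20; python3 crop.py p1.png .6915 -.0973 .1 80 70 8
```

```text
t 51.0 pos [ 0.6912 -0.0881  0.1205] jawyaw -19.43 xax [-0.002  0.004 -1.   ] z-ax [-0.33 -0.94 -0.  ] q [-0.37  0.67  0.68  1.54 -0.46  1.1   0.07] F [0.4 0.  0. ] open 0.0
[0.6915, -0.0973, 0.1, -20.0] (array([0.0512, 0.0086, 0.0216]), array([ 0.0063, -0.0022,  0.0018]))
```

View pics/p1.png

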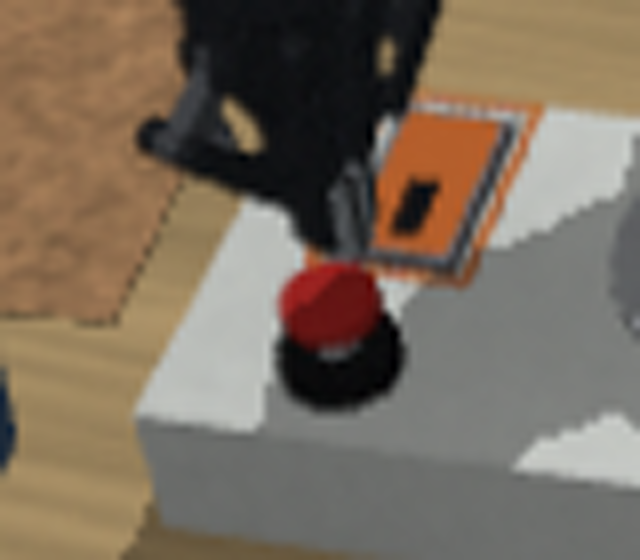

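The shut tips are about 9 mm to the +y side of the red head at (330,300). I'll correct, then press in steps.

Emit:
move_arm --motion '[[0,[0,0.006,0.018],[0.006,0,0.001]],[0,[0,0.006,0.018],[0.006,0,0.001]],[0,[0.025,0.006,0.018],[0.006,0,0.001]],[0,[0.042,0.006,0.018],[0.006,0,0.001]],[0,[0.042,0.006,0.018],[0.006,0,0.001]],[0,[0.042,0.006,0.018],[0.006,0,0.001]]]'

```text
clock: 51.65
eef_pos: [0.6917, -0.0963, 0.1043]
tool_rot: [1.465, 1.025, -1.459]
ft_force: [0.2, 0.4, 0.4]
opening: -0.0001
```

```bash
python3 g.py .6915 -.0973 .084 -20; python3 crop.py p2.png .6915 -.0973 .1 80 70 8
```

```text
t 51.65 pos [ 0.6917 -0.0963  0.1043] jawyaw -19.99 xax [ 0.002  0.003 -1.   ] z-ax [-0.34 -0.94 -0.  ] q [-0.36  0.69  0.67  1.55 -0.47  1.07  0.09] F [0.2 0.4 0.4] open -0.0001
[0.6915, -0.0973, 0.084, -20.0] (array([0.0508, 0.0004, 0.0028]), array([ 0.0001, -0.0024, -0.0005]))
```

View pics/p2.png

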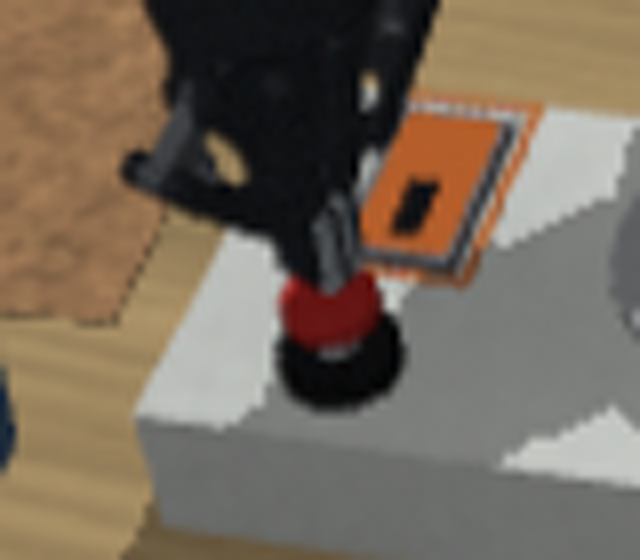

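Centred over the plunger. Press.

Emit:
move_arm --motion '[[0,[0.012,0,0.002],[0,0,0]],[0,[0.024,0,0.002],[0,0,0]],[0,[0.034,0,0.002],[0,0,0]],[0,[0.042,0,0.002],[0,0,0]],[0,[0.047,0,0.002],[0,0,0]],[0,[0.047,0,0.002],[0,0,0]]]'

```text
clock: 52.3
eef_pos: [0.692, -0.0976, 0.0866]
tool_rot: [1.466, 1.024, -1.458]
ft_force: [-1.3, 0.0, 6.5]
opening: -0.0001
```

```bash
python3 g.py .6915 -.0973 .084 -20
```

```text
t 52.3 pos [ 0.692  -0.0976  0.0866] jawyaw -20.02 xax [ 0.004  0.003 -1.   ] z-ax [-0.34 -0.94 -0.  ] q [-0.35  0.71  0.66  1.56 -0.49  1.04  0.1 ] F [-1.3  0.   6.5] open -0.0001
[0.6915, -0.0973, 0.084, -20.0] (array([ 0.0066, -0.0014, -0.0003]), array([-0.0002, -0.0025, -0.0015]))
```

Emit:
move_arm --motion '[[0,[0.005,0,0],[0,0,0]],[0,[0.01,0,0],[0,0,0]],[0,[0.012,0,0],[0,0,0]],[0,[0.012,0,0],[0,0,0]]]'

```text
clock: 52.7
eef_pos: [0.6921, -0.0977, 0.084]
tool_rot: [1.467, 1.024, -1.457]
ft_force: [-5.2, 0.9, 15.2]
opening: -0.0002
```

```bash
python3 g.py .6915 -.0973 .084 -20
```

```text
t 52.7 pos [ 0.6921 -0.0977  0.084 ] jawyaw -20.02 xax [ 0.004  0.004 -1.   ] z-ax [-0.34 -0.94 -0.  ] q [-0.35  0.71  0.66  1.56 -0.49  1.04  0.1 ] F [-5.2  0.9 15.2] open -0.0002
[0.6915, -0.0973, 0.084, -20.0] (array([ 0.0001, -0.0016, -0.0004]), array([-0.0002, -0.0032, -0.0015]))
```

At the stop: z = 0.084, which is 12 mm down, at 15 N. Release upward and retreat toward the robot.

Emit:
move_arm --motion '[[0,[-0.02,0,0],[0,0,0]],[0,[-0.06,0,0],[0,0,0]],[0,[-0.15,0,0],[0,0,0]],[0,[-0.27,0,0],[0,0,0]],[0,[-0.36,-0.1,0],[0,0,0]],[0,[-0.36,-0.22,0],[0,0,0]],[0,[-0.36,-0.34,0],[0,0,0]],[0,[-0.36,-0.46,0],[0,0,0]],[0,[-0.36,-0.58,0],[0,0,0]],[0,[-0.36,-0.58,0],[0,0,0]]]'

```text
clock: 53.7
eef_pos: [0.4662, -0.0156, 0.2233]
tool_rot: [1.463, 1.038, -1.459]
ft_force: [0.6, 0.0, 0.0]
opening: -0.0
```

```bash
python3 g.py; python3 jars.py z
python3 - <<'E'
from m import *
a=np.radians(9.2);c0=np.array([.509,.328])
for n in('top','scene'):
    f=grab(n);P=cloud(f);x,y,z=[P[...,i] for i in range(3)];hsv=cv2.cvtColor(f['img'],cv2.COLOR_RGB2HSV)
    m=(z>.085)&(z<.11)&(x>.35)&(x<.7)&(y>.2)&(y<.45)
    k,l,s,c=cv2.connectedComponentsWithStats(m.astype(np.uint8))
    for i in range(1,k):
        if s[i,4]>20:
            q=ray(f,*c[i],.092)[:2];d=q-c0;print(n,'lid',c[i].round(1),q.round(3),'mat u,v',np.round([d@[np.cos(a),np.sin(a)],d@[-np.sin(a),np.cos(a)]],3),hsv[int(c[i][1]),int(c[i][0])])
    rd=(cv2.inRange(hsv,(0,150,80),(5,255,255))>0)&(x>.65)&(x<.75)&(abs(y+.097)<.03)
    print('plunger z',np.median(P[rd][:,2]).round(4),rd.sum())
E
```

```text
t 53.7 pos [ 0.4662 -0.0156  0.2233] jawyaw -19.73 xax [-0.005  0.01  -1.   ] z-ax [-0.34 -0.94 -0.01] q [-0.84  0.1   0.85  1.98 -0.1   1.1  -0.29] F [0.6 0.  0. ] open -0.0
top yellow 82 px 188.5 194.2 xy [0.5079 0.3293] z90 0.0986
top yellow 95 px 356.5 247.5 xy [ 0.2982 -0.2764] z90 0.096
top blue 14 px 262.9 153.9 xy [0.6503 0.052 ] z90 0.0932
top blue 100 px 192.4 217.6 xy [0.4218 0.3156] z90 0.0979
top white 18 px 247.8 163.2 xy [0.6171 0.1088] z90 0.0926
top white 98 px 193.0 166.9 xy [0.6088 0.3117] z90 0.0982
top white 16 px 258.1 173.4 xy [0.578 0.072] z90 0.0934
scene yellow 87 px 179.1 134.2 xy [ 0.3032 -0.2759] z90 0.0933
scene yellow 171 px 342.6 197.9 xy [0.5096 0.3289] z90 0.0961
scene blue 135 px 340.1 178.7 xy [0.4232 0.315 ] z90 0.0962
scene blue 20 px 229.9 211.2 xy [0.6405 0.0272] z90 0.0919
scene white 799 px 239.8 210.8 xy [0.6323 0.0538] z90 0.0917
scene white 237 px 239.7 210.1 xy [0.6294 0.0527] z90 0.0921
scene white 184 px 333.5 221.0 xy [0.6088 0.3117] z90 0.0962
logger top z top 0.059077887303719906
logger top z scene 0.060594681136258134
scale top z scene 0.05920781842427933
top lid [193.  166.9] [0.609 0.312] mat u,v [ 0.096 -0.032] [ 80   5 162]
top lid [188.7 194.1] [0.508 0.329] mat u,v [-0.001  0.001] [ 29 171 158]
top lid [192.6 217.7] [0.421 0.315] mat u,v [-0.089  0.001] [112 208 142]
plunger z 0.0964 48
scene lid [339.7 179.3] [0.426 0.314] mat u,v [-0.084 -0.   ] [111 200 162]
scene lid [342.4 198.5] [0.512 0.329] mat u,v [0.003 0.   ] [ 26 165 190]
scene lid [333.1 222.2] [0.614 0.311] mat u,v [ 0.1   -0.033] [108   6 197]
plunger z 0.0955 88
```

View pics/zscene.png

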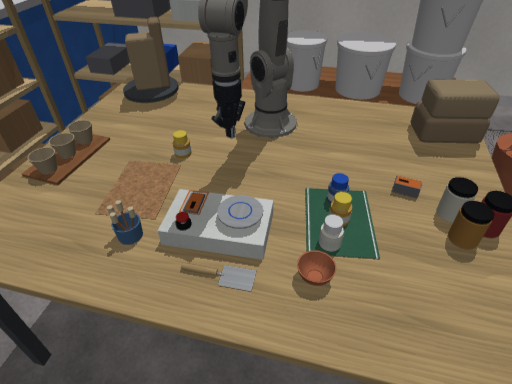

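View pics/ztop.png

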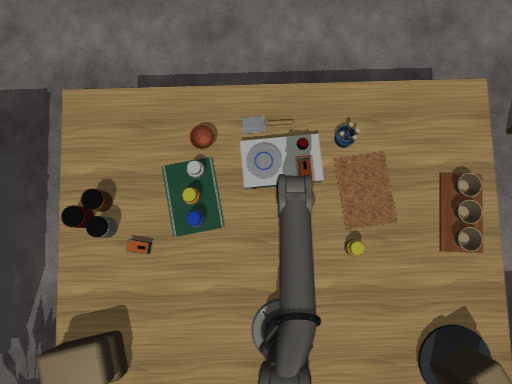

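The last pictures show all three jars upright on the green mat, at (340,185), (342,205) and (332,235) in the scene view. The pot, bowl and spatula are in place, the plunger is up at 0.096 m and the logger is flush. Handing in.

```bash
python3 -c "
from plant import manip
print(manip.sign_off())"
```

```text
the job is handed in; nothing more can be done
None
```

The job is done and handed in at about 54 s on the robot's clock; no verdict was reported.

**What I did**
- **Logger:** I put the logger nearest the robot into the bay and pressed it home. It reached a firm stop at z = 0.0598 m with about 25 N.
- **Weighing:** I weighed the white, then yellow, then blue jar, each centred on the pan's ring and let go for over a second. There was no black jar. The yellow was the one on the cork, farther from the robot.
- **Storing:** All three jars went onto the green mat.
- **Saving:** I pressed the red plunger 12 mm to its stop at about 15 N and let it spring back.

**Last checks**
- **Scale:** The logger's top reads 0.059–0.061 m, against 0.059 m for the scale's face. The plunger is back up at 0.096 m.
- **Jars:** All three stand upright, wholly on the mat.
- **Bystanders:** The brush pot, bowl and spatula look unmoved in the final pictures.

**What did not go to plan**
- **White jar knocked:** The white jar was knocked about 3 cm while blue was being weighed. It stayed upright and wholly on the mat, about 8–12 mm inside the far edge, so I left it there.
- **Camera disagreement:** The two cameras differ by about 3–5 mm in x, which is less than that margin.

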